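Check machined drive parts in the bench caliper and sort them

TASK

Check the newly machined parts waiting on the black mat in the bench caliper, one at a time, standing each on the caliper's plate, letting go of it and sliding the jaw gently shut on it by the push knob until it grips: first the square-cornered clamp block, across its long way and then, turned a quarter, across its short way; after it the round drums, the taller before the shorter. Every part that measures its drawing size (block 50 by 40 mm, drums 40 mm) is put in the shallow kit tray, and any part that is 2 mm or more undersize in any measure is put in the grey rework crate. When all are sorted, leave the caliper shut, and leave the other things on the bench where they are.

Things in the scene. Friction and masses are not known exactly. Their poses are not given: they have to be found in the camera images.
- caliper: Bench caliper's fixed part. Ground plate 170 (x) x 260 (y) x 16 mm; origin: centre of its underside. Parts stand on the plate's top, z = 16 mm. The beam runs along y at x = +50 mm; two jaws reach from it towards -x, to x = -33 mm. Beam and jaws lie 21 to 30 mm above the table, the slider's body 18 to 36; higher are only the push knob (top 75 mm) and the beam's end clamps (top 43 mm).
- fixed_jaw: The caliper's fixed jaw, steel, 9 mm thick (height) and 10 mm wide. Origin on its measuring face, 25.5 mm above the table, at the caliper's x = 0, y = -75 mm; the face looks to +y (axes as the caliper's). Usable from x = -33 to x = +28 mm.
- moving_jaw: The sliding jaw facing it, same size. Origin on its measuring face, 25.5 mm above the table, axes as the caliper's; the face looks to -y.
- slider (a joint): The caliper's slide: its value is the gap between the two measuring faces in m, 0 shut to 0.080 fully open; it opens to the caliper's +y. It runs with about 1.2 N of friction and stays where it is left.
- push_knob (a point): The knurled steel push knob on the slider: an upright pin of 14 mm diameter, 39 mm tall, from the slider's top at 36 mm to 75 mm above the table. This point is on its axis, 60 mm above the table; 46 mm beyond the moving jaw's face in the caliper's y, at the caliper's x = +50 mm.
- mat: Thin black rubber mat, 210 x 220 x 3 mm, on which the parts wait. Origin at the centre of its underside.
- block_a: Aluminium clamp block with square corners, 38 mm tall, bore and slit in its top, about 160 g. Drawing size 50 mm along its x (long way) by 40 mm along its y (short way); one made undersize is about 3 mm small in one of these, which measuring tells. Either block_a or block_b is on the bench. Frame: origin at the centre of its underside, z up along its axis.
- block_b: Another such clamp block, same drawing size and description as block_a; it is there when block_a is not. Frame: origin at the centre of its underside, z up along its axis.
- drum_tall: Round aluminium capstan drum, 50 mm tall, drawing diameter 40 mm (an undersize one is about 3 mm small). About 130 g. Frame: origin at the centre of its underside, z up along its axis.
- drum_mid: Round aluminium capstan drum, 43 mm tall, drawing diameter 40 mm (an undersize one is about 3 mm small). About 110 g. Frame: origin at the centre of its underside, z up along its axis.
- drum_short: Round aluminium capstan drum, 36 mm tall, drawing diameter 40 mm (an undersize one is about 3 mm small). About 90 g. Frame: origin at the centre of its underside, z up along its axis.
- kit_tray: Shallow aluminium kit tray for good parts, fixed: 130 (x) x 200 (y) mm outside, rim 25 mm high, walls and floor 4 mm. Origin at the centre of its underside.
- rework_crate: Grey plastic crate for undersize parts, fixed: 130 (x) x 200 (y) mm outside, rim 48 mm high, walls and floor 4 mm. Origin at the centre of its underside.
- grasper: Bystander, to be left alone: laparoscopic grasper, 360 mm long, thin black shaft and white ring handles, lying behind the caliper. Origin at its underside (of lying tools: on the tool's length).
- grease_jar: Bystander, to be left alone: white plastic jar, 56 mm diameter, 55 mm tall. Origin at its underside (of lying tools: on the tool's length).
- tape_roll: Bystander, to be left alone: roll of paper tape, 90 mm diameter, 24 mm tall, lying flat. Origin at its underside (of lying tools: on the tool's length).
- screwdriver: Bystander, to be left alone: screwdriver, 160 mm long, lying. Origin at its underside (of lying tools: on the tool's length).
- brush: Bystander, to be left alone: small bench brush, 150 mm long, lying. Origin at its underside (of lying tools: on the tool's length).
- screw_cup: Bystander, to be left alone: metal cup, 60 mm diameter, 45 mm tall. Origin at its underside (of lying tools: on the tool's length).
- gauge_case: Bystander, to be left alone: wooden case, 60 x 100 x 22 mm. Origin at its underside (of lying tools: on the tool's length).
There are look-alikes about, which are no part of the job. What is shaped like the block_a but blue or yellow is not meant. Leave any yellow look-alike of the rework_crate alone.

How it is judged:
By the outcome, as a careful person would: the job done as asked, in the order asked, and still so for the second after the job is handed in, with the robot touching nothing.
Of block_a, block_b only 1 to 1 are there at a start; the rules pass over those that are not, and their reading is None.
Of drum_tall, drum_mid, drum_short only 1 to 2 are there at a start; the rules pass over those that are not, and their reading is None.
At some moment in a run one of block_a, block_b, drum_tall, drum_mid, drum_short may be knocked a few centimetres aside while the robot is not near it.
It also fails if it takes over 210 s, if anything falls off the work surface, if the arm or the gripper's body presses on something with over 40 N, if the wrist force passes 120 N, or if a joint passes its speed limit or range.

ROBOT

A 6-joint arm with a two-finger parallel gripper is mounted at the origin on the work surface. World frame = base frame: x ahead of the robot, y to its left, z up, the work surface at z = 0. Lengths are in m, angles in rad, forces in N, time in s.
With the tool pointing down it reaches from about 0.375 to 0.975 m from the base axis. Payload 3.8 kg.
Tool frame: the origin (TCP) lies at the very end of the fingers, on their centre line; the grasp point (between the pads) lies 19 mm behind it (r.tcp_to_grasp is the distance from the TCP to the grasp point, in m); z points along the fingers, x is the direction in which the jaws open and shut, and the axes are right-handed (so a half turn about z gives the same grasp; the last joint's range is limited). The gripper opens to 88 mm and grips with 3 to 60 N. Pads are 18 mm wide; open, the fingers measure 123 mm over their backs; the gripper's body (75 mm by 187 mm) begins 45 mm behind the grasp point.
Start: joints at [-1.204, 0.264, 1.604, -0, 1.274, -0.037], TCP at [0.265, -0.621, 0.239] pointing down, gripper open.
Joint ranges: [-2.63, 2.63], [-0.94, 2.18], [0.31, 2.57], [-1.31, 4.45], [0, 2.66], [-2.55, 2.55]. Speed limits (rad/s): [2.57, 2.57, 3.14, 3.14, 3.14, 3.14].

INTERFACE

Orientations are given as a 3x3 rotation matrix whose columns are the frame's x, y, z axes.
In Python, from bench import telemetry, imaging, order, r gives the robot as it stands.
- The arm moves only by the shell command python3 -m creep 'ROWS' [FORCE]. ROWS is a JSON object of lists of equal length, an entry for each row: "dr": the turn, a rotation vector about the tool's x, y, z as a fraction of full scale, a list of three; "travel": the shift along the tool's x, y, z as a fraction of full scale, a list of three; "claw": the closure in counts, from 0 (fully open) to 255 (shut). In form: {"dr": [[ax, ay, az], ...], "travel": [[x, y, z], ...], "claw": [claw, ...]}. A call has 1 to 5 rows; each row is the pose to reach, as a shift and turn from the pose commanded when the call began, along the tool's axes at that moment; what a row does not reach only later rows make up. Full scale, the value 1, is 0.3 m for a shift and 90 degrees for a turn. A row lasts 1/12 s, in which the tool goes at most 41.7 mm and 7.16 degrees, less where a joint would pass 70% of its speed; a pose out of reach is approached as far as the arm can. A call with a number of a shift or a turn outside -1 to 1 is refused whole. A call with a gripper value outside its range is refused whole. The fingers move at their own pace and stop on an object; FORCE is the grip in N (left out, the last holds). Time passes only in rows, so rows that repeat a pose let the fingers close. It gives the time, the measured TCP pose, the force and the opening at its end, in the units of the state.
- telemetry.state(): the state, without advancing time (a new reading comes with each control period).
- imaging.get_image(name): name is "scene" or "top" or "wrist"; returns the picture (400x640x3 uint8, red, green, blue); there is no depth.
- imaging.camera_model(name): a dict with "intrinsics" (3x3 intrinsics, pixels), "k1" (the pictures are not rectified: a ray, as slopes to the right and down, at radius r is drawn at 1 + k1 r^2 times it, then the intrinsics apply), "R" (3x3) and "t" (3): a world point X has camera coordinates R X + t. Camera axes: x right, y down, z forward; pixel columns grow to the right and rows downward; lengths in m; the calibration is good to about 2 mm. A picture is of the moment at which its call begins: read the wrist's pose just before it. camera_model takes no time and is no camera call; for the wrist camera it gives the pose at the moment of the call.
- order.finish_job(): hands the job in, once; it reports no verdict.
Trained networks look in the newest picture that a camera, given by its name, has taken for a name from the list of things; names that differ only in an ending like _2 or _b are one class to them, and where a whole thing is asked for, a point or a joint stands for the part that bears it (a point fixed in the world has none). Each returns a list of dicts, best first, with "score" (0 to 1); they miss things now and then, are a little off and sometimes report something else, mostly with a low value. They report only what shows in the picture. A call takes as long as a camera call. They do not tell look-alikes from the thing itself.
- imaging.regions_of(camera, name): "pixels" (400x640 bool, what is visible of it) and "extent" ([left, top, right, bottom] in pixels, round what is visible of it).
The state is a dict: "t": time; "q": joint angles; "joint_velocities": joint speeds; "tau": joint torques, N m; "tcp_pos": TCP position; "tcp_rot": TCP orientation; "force": force on the tool from outside, world axes, zero at the start; "moment": the same for the moment, N m; "grip_width": finger opening in m.
Only numpy, scipy, OpenCV 4.12 (cv2) and the standard library are available. Lean on these libraries where they do the work, as an engineer would, in place of code of your own. Each camera call takes 0.05 s, during which the arm holds its last target.

## Working session

There is one attempt and no reset: what is moved stays moved. The work goes in short steps, Python scripts to look and compute and a shell command to move; the robot and the scene stay as the last step left them, time stands still between calls to the robot, and variables do not carry over. Pictures are saved under pics/ and viewed, and the job is handed in when it is done.

```bash
ls -la; mkdir -p pics; python3 - <<'E'
from bench import telemetry, imaging, order, r
import cv2
for n in ("scene","top","wrist"):
    im=imaging.get_image(n); cv2.imwrite(f"pics/{n}0.png",im[:,:,::-1])
    m=imaging.camera_model(n); print(n,m)
print(telemetry.state()); print(r, r.tcp_to_grasp)
E
```

```text
total 12
drwxr-xr-x  3 agent agent 4096 Dec  5 22:46 .
drwxr-xr-x 23 root  root  4096 Dec  5 22:46 ..
drwxr-xr-x  2 agent agent 4096 Dec  5 22:46 pics
scene {'intrinsics': array([[363.50161092,   0.        , 322.63644301],
       [  0.        , 363.50161092, 197.37422949],
       [  0.        ,   0.        ,   1.        ]]), 'k1': 0.016698219455728407, 'R': array([[ 0.0058397 ,  0.99971584, -0.0231115 ],
       [ 0.56758717, -0.02234189, -0.82301011],
       [-0.8232926 , -0.00831166, -0.56755636]]), 't': array([-0.13270645, -0.20421364,  1.51036758])}
top {'intrinsics': array([[410.67958185,   0.        , 319.59075367],
       [  0.        , 410.67958185, 195.684217  ],
       [  0.        ,   0.        ,   1.        ]]), 'k1': -0.08879725355178, 'R': array([[ 0.01651309, -0.99986268, -0.00139557],
       [-0.99407772, -0.01626758, -0.10744694],
       [ 0.10740949,  0.00316158, -0.99420984]]), 't': array([0.13514928, 0.4644171 , 1.21641833])}
wrist {'intrinsics': array([[309.83509632,   0.        , 319.67373297],
       [  0.        , 309.83509632, 199.16672685],
       [  0.      
[... 388 characters left out ...]
8863040e-02]), 'joint_velocities': array([-0.00053982, -0.00294603, -0.00418104,  0.0005616 , -0.00140163,
        0.00136882]), 'tau': array([ 4.95215336e-04, -5.02847886e+01, -3.57469976e+01,  7.28953094e-02,
        2.49749125e-02, -1.00624475e-04]), 'tcp_pos': array([ 0.26502648, -0.62021057,  0.23767912]), 'tcp_rot': array([[ 3.92900338e-01, -9.19580859e-01, -6.05840243e-04],
       [-9.19579469e-01, -3.92900799e-01,  1.60087855e-03],
       [-1.71017239e-03, -7.18674736e-05, -9.99998535e-01]]), 'force': array([-0.03571147,  0.12115071, -0.53712067]), 'moment': array([-0.00256371,  0.00935063,  0.0164199 ]), 'grip_width': 0.08826737254612482}
<Robot object at 0x7fad1b17ba10> 0.0187
```

View pics/top0.png

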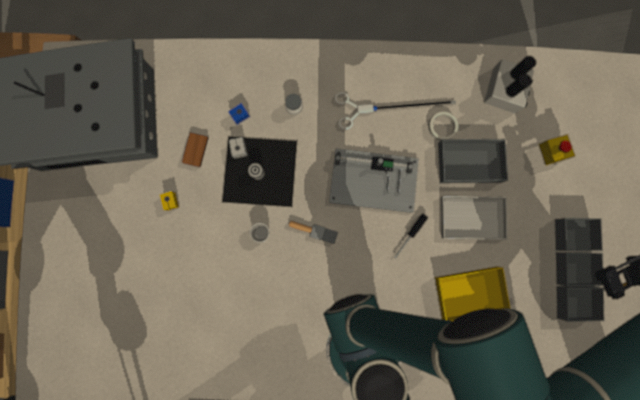

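View pics/scene0.png

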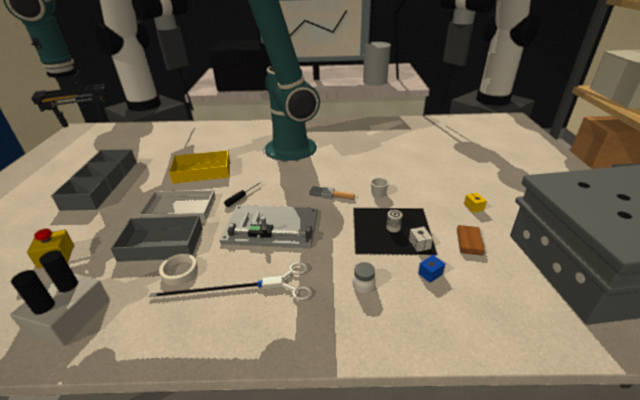

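View pics/wrist0.png

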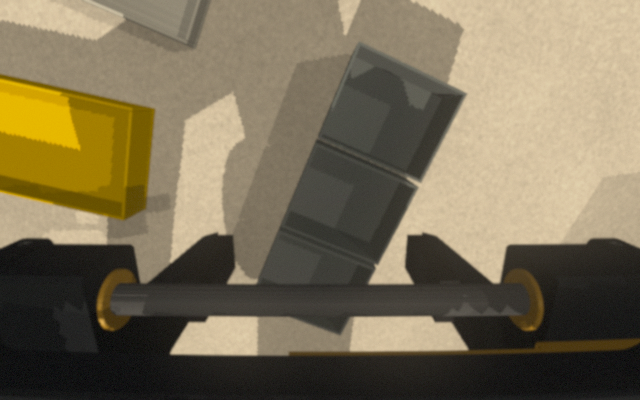

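```bash
cat > h.py <<'E'
import numpy as np, cv2, json
from bench import telemetry, imaging, order, r
def pix2plane(cam,uv,z,m=None):
    m=m or imaging.camera_model(cam); K=m["intrinsics"]; k1=m["k1"]
    d=np.array([(uv[0]-K[0,2])/K[0,0],(uv[1]-K[1,2])/K[1,1]]); s=d.copy()
    for _ in range(20): s=d/(1+k1*(s@s))
    ray=m["R"].T@np.array([s[0],s[1],1]); c=-m["R"].T@m["t"]
    return c+ray*(z-c[2])/ray[2]
def proj(cam,X,m=None):
    m=m or imaging.camera_model(cam); K=m["intrinsics"]
    p=m["R"]@np.asarray(X,float)+m["t"]; s=p[:2]/p[2]; s=s*(1+m["k1"]*(s@s))
    return np.array([K[0,0]*s[0]+K[0,2],K[1,1]*s[1]+K[1,2]])
def crop(im,x0,y0,x1,y1,f,name):
    c=cv2.resize(im[y0:y1,x0:x1],None,fx=f,fy=f,interpolation=cv2.INTER_CUBIC); cv2.imwrite(name,c[:,:,::-1])
def st():
    s=telemetry.state(); print("t %.2f"%s["t"],"tcp",s["tcp_pos"].round(4),"yaw x-axis",np.degrees(np.arctan2(s["tcp_rot"][1,0],s["tcp_rot"][0,0])).round(2),"tilt z",s["tcp_rot"][:,2].round(4),"F",s["force"].round(2),"w",round(s["grip_width"],4)); return s
E
python3 - <<'E'
from h import *
im=imaging.get_image("top"); crop(im,150,70,350,260,4,"pics/matcrop.png"); crop(im,310,80,510,250,4,"pics/calcrop.png")
for n in ["block_a","drum_tall","drum_mid","drum_short","caliper","fixed_jaw","moving_jaw","push_knob","mat","kit_tray","rework_crate"]:
    R=imaging.regions_of("top",n)
    print(n,[(round(d["score"],2),[int(v) for v in d["extent"]],int(d["pixels"].sum()),pix2plane("top",(np.mean(np.nonzero(d["pixels"])[1]),np.mean(np.nonzero(d["pixels"])[0])),0.02)[:2].round(3)) for d in R[:4]])
st()
E
```

```text
block_a [(0.78, [230, 136, 248, 156], 273, array([0.61 , 0.396])), (0.76, [226, 107, 247, 125], 249, array([0.716, 0.399])), (0.62, [163, 193, 182, 211], 314, array([0.44 , 0.604]))]
drum_tall [(0.46, [246, 160, 264, 177], 177, array([0.537, 0.341]))]
drum_mid []
drum_short [(0.37, [388, 171, 394, 188], 80, array([ 0.517, -0.07 ]))]
caliper [(0.75, [331, 149, 417, 211], 4758, array([ 0.513, -0.023])), (0.5, [287, 220, 338, 243], 492, array([0.355, 0.152]))]
fixed_jaw []
moving_jaw [(0.54, [389, 173, 393, 192], 63, array([ 0.513, -0.07 ]))]
push_knob [(0.77, [367, 153, 395, 190], 408, array([ 0.554, -0.054]))]
mat [(0.77, [222, 135, 297, 208], 4068, array([0.531, 0.324]))]
kit_tray [(0.82, [438, 192, 505, 238], 2802, array([ 0.403, -0.328]))]
rework_crate [(0.98, [433, 267, 509, 324], 3041, array([ 0.179, -0.319])), (0.56, [436, 139, 511, 182], 3044, array([ 0.58 , -0.328]))]
t 0.75 tcp [ 0.2652 -0.6207  0.2387] yaw x-axis -66.86 tilt z [ 0. -0. -1.] F [ 0.06  0.49 -0.72] w 0.0881
```

View pics/matcrop.png

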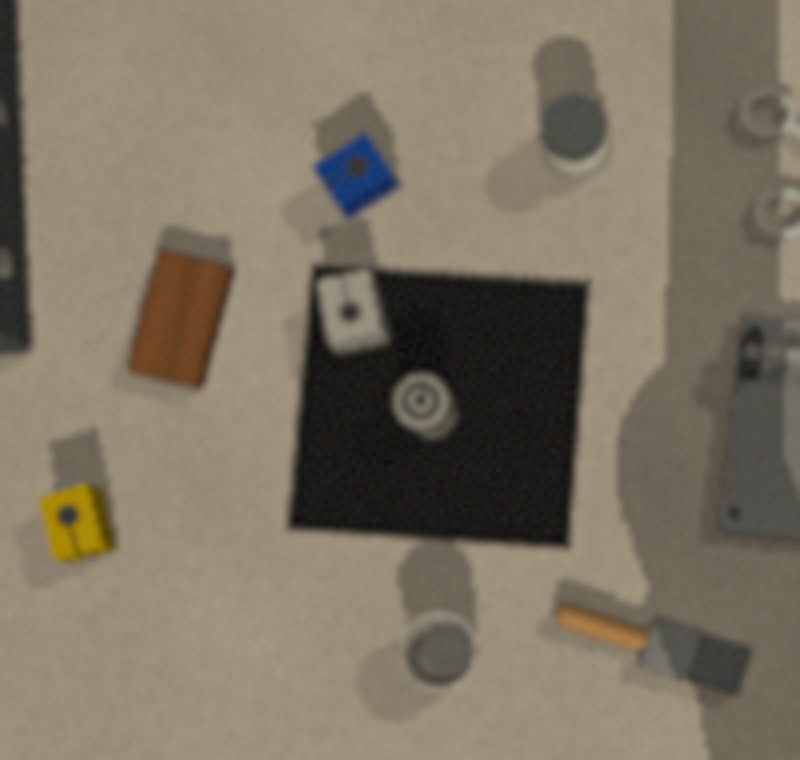

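View pics/calcrop.png

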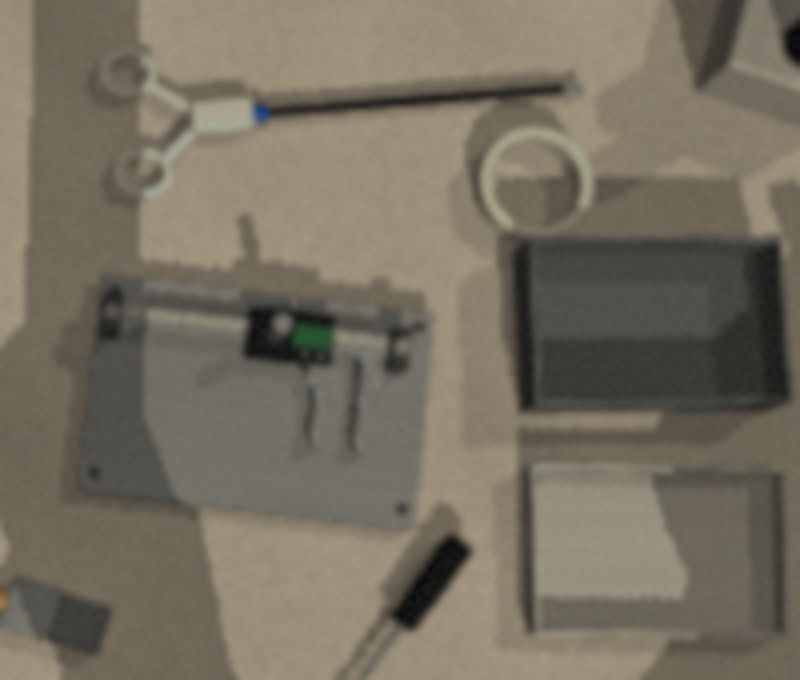

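```bash
cat >> h.py <<'E'
from scipy.spatial.transform import Rotation as Ro
def plan(p,yaw,s=None):
    s=s or telemetry.state(); Rt=s["tcp_rot"]; a=np.radians(yaw)
    T=np.array([[np.cos(a),np.sin(a),0],[np.sin(a),-np.cos(a),0],[0,0,-1]])
    tr=Rt.T@(np.array(p)-s["tcp_pos"])/0.3; dr=Ro.from_matrix(Rt.T@T).as_rotvec()/(np.pi/2)
    d=np.linalg.norm(tr)*0.3; w=np.linalg.norm(dr)*90
    print("PLAN dr",dr.round(4).tolist(),"travel",tr.round(4).tolist(),"rows>=%.1f"%max(d/.0417,w/7.16))
E
python3 - <<'E'
from h import *
s=st(); m=imaging.camera_model("wrist"); c=-m["R"].T@m["t"]; print("cam off tool", s["tcp_rot"].T@(c-s["tcp_pos"]), "cam axes in tool", (s["tcp_rot"].T@m["R"].T).round(3))
# top estimates of caliper plate corners (z=.016)
for u in [(310+105/4,80+275/4),(310+430/4,80+312/4),(310+412/4,80+525/4),(310+80/4,80+490/4)]: print(pix2plane("top",u,.016).round(3))
plan((0.45,0.0,0.30),-6)
E
```

```text
t 0.75 tcp [ 0.2652 -0.6207  0.2387] yaw x-axis -66.86 tilt z [ 0. -0. -1.] F [ 0.06  0.49 -0.72] w 0.0881
cam off tool [-0.00017465 -0.06773929 -0.14631628] cam axes in tool [[ 1.    -0.002 -0.   ]
 [ 0.001  0.965  0.263]
 [-0.    -0.263  0.965]]
[0.61  0.094 0.016]
[ 0.585 -0.158  0.016]
[ 0.42  -0.143  0.016]
[0.443 0.111 0.016]
PLAN dr [0.0, -0.0, -0.6763] travel [-1.6606, -1.3794, -0.2043] rows>=15.6
```

```bash
python3 -m creep '{"dr":[[0,0,-0.39],[0,0,-0.39],[0,0,-0.39],[0,0,-0.39],[0,0,-0.39]],"travel":[[-0.52,-0.43,-0.02],[-0.52,-0.43,-0.02],[-0.52,-0.43,-0.02],[-0.52,-0.43,-0.02],[-0.52,-0.43,-0.02]],"claw":[0,0,0,0,0]}'; python3 -c "
from h import *
st();plan((0.5,0.04,0.25),-6)"
```

```text
t: 1.17
tcp_pos: [0.3228, -0.4243, 0.2447]
tcp_rot: [[0.853, -0.521, 0.0], [-0.521, -0.853, 0.0], [0.0, -0.001, -1.0]]
force: [-0.2, -0.3, 0.8]
grip_width: 0.088
t 1.17 tcp [ 0.3228 -0.4243  0.2447] yaw x-axis -31.43 tilt z [ 3.e-04  4.e-04 -1.e+00] F [-0.23 -0.3   0.75] w 0.088
PLAN dr [-0.0003, -0.0001, -0.2825] travel [-0.3028, -1.6286, -0.0168] rows>=11.9
```

```bash
python3 -m creep '{"dr":[[0,0,-0.28],[0,0,-0.28],[0,0,-0.28],[0,0,-0.28],[0,0,-0.28]],"travel":[[-0.12,-0.68,-0.0],[-0.12,-0.68,0],[-0.12,-0.68,0],[-0.12,-0.68,0],[-0.12,-0.68,0]],"claw":[0,0,0,0,0]}' >/dev/null; python3 -c "
from h import *
st();plan((0.5,0.04,0.25),-6)"
```

```text
t 1.58 tcp [ 0.3996 -0.2323  0.2451] yaw x-axis -6.43 tilt z [ 1.1e-03 -5.0e-04 -1.0e+00] F [ 0.28  0.11 -0.29] w 0.0878
PLAN dr [0.0002, -0.0007, -0.0047] travel [0.231, -0.9393, -0.0164] rows>=7.0
```

```bash
python3 -m creep '{"dr":[[0,0,0],[0,0,0],[0,0,0],[0,0,0],[0,0,0]],"travel":[[0.23,-0.94,0],[0.23,-0.94,0],[0.23,-0.94,0],[0.23,-0.94,0],[0.23,-0.94,0]],"claw":[0,0,0,0,0]}' >/dev/null;  python3 -m creep '{"dr":[[0,0,0],[0,0,0],[0,0,0]],"travel":[[0.06,-0.25,0],[0.06,-0.25,0],[0.06,-0.25,0]],"claw":[0,0,0]}' >/dev/null; python3 -c "
from h import *
st();im=imaging.get_image('wrist');cv2.imwrite('pics/w1.png',im[:,:,::-1])
m=imaging.camera_model('wrist')
for n in ['caliper','fixed_jaw','moving_jaw','push_knob']:
    print(n,[(round(d['score'],2),[int(v) for v in d['extent']]) for d in imaging.regions_of('wrist',n)[:3]])
"
```

```text
t 2.25 tcp [0.4997 0.039  0.2451] yaw x-axis -6.26 tilt z [ 0.0018  0.0028 -1.    ] F [0.09 0.6  0.56] w 0.0884
caliper [(0.36, [272, 347, 318, 356])]
fixed_jaw [(0.86, [310, 272, 371, 288])]
moving_jaw [(0.82, [309, 245, 359, 260])]
push_knob [(0.9, [310, 208, 400, 264])]
```

View pics/w1.png

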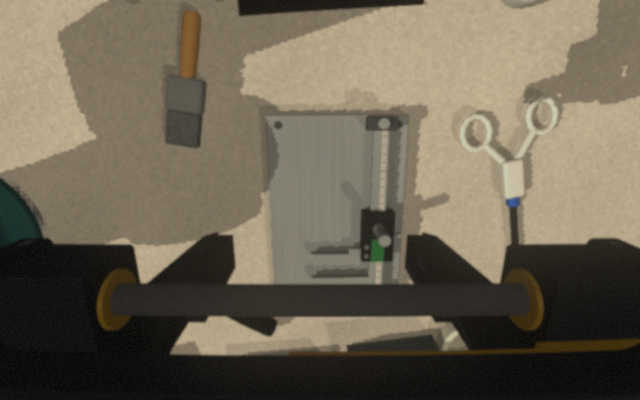

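```bash
python3 -m creep '{"dr":[[0,0,0],[0,0,0],[0,0,0],[0,0,0]],"travel":[[0,0.27,0],[0,0.27,0],[0,0.27,0],[0,0.27,0]],"claw":[0,0,0,0]}' >/dev/null; python3 -c "
from h import *
st();im=imaging.get_image('wrist');crop(im,230,20,450,240,3.4,'pics/w2.png');cv2.imwrite('pics/w2f.png',im[:,:,::-1])
m=imaging.camera_model('wrist'); np.save('w2m.npy',m,allow_pickle=True)
for n in ['caliper','fixed_jaw','moving_jaw','push_knob']:
    print(n,[(round(d['score'],2),[int(v) for v in d['extent']]) for d in imaging.regions_of('wrist',n)[:3]])
"
```

```text
t 2.83 tcp [ 0.4881 -0.0498  0.2448] yaw x-axis -6.93 tilt z [ 2.e-04 -1.e-04 -1.e+00] F [-0.06  0.11  0.09] w 0.088
caliper [(0.71, [257, 23, 416, 251]), (0.58, [352, 313, 455, 351])]
fixed_jaw [(0.66, [312, 206, 376, 225]), (0.61, [157, 0, 201, 71])]
moving_jaw [(0.61, [311, 177, 364, 192])]
push_knob [(0.58, [310, 135, 406, 191])]
```

View pics/w2.png

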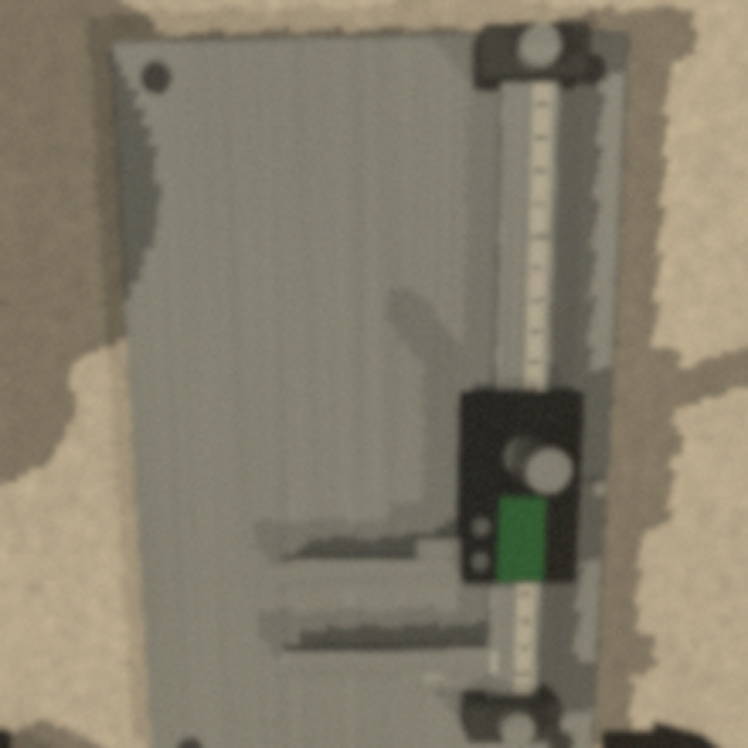

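```bash
python3 -c "
from h import *
m=np.load('w2m.npy',allow_pickle=True).item()
f=lambda u,z:pix2plane('wrist',(230+u[0]/3.4,20+u[1]/3.4),z,m)
TL,TR,L2,R2=[f(u,.016) for u in [(112,43),(630,32),(150,745),(600,745)]]
print(TL,TR,L2,R2, np.linalg.norm(TL-TR))
for a,b in ((L2,TL),(R2,TR)):
    d=a-b; print('yaw',np.degrees(np.arctan2((b-a)[1],(b-a)[0]))-90)
d=TR-TL;print('yaw top',np.degrees(np.arctan2(d[1],d[0])))
k=f((548,469),.075);print('knobtop',k)
kb=f((522,455),.036);print('knobbase',kb)
yaw=np.radians(-5.6)
for yw in (-5.0,-5.5,-6.0):
    y=np.radians(yw);ex=np.array([np.cos(y),np.sin(y)]);ey=np.array([-np.sin(y),np.cos(y)])
    c=(TL[:2]+TR[:2])/2-0.13*ey; q=k[:2]-c; print(yw,'centre',c.round(4),'knob in cal',(q@ex).round(4),(q@ey).round(4),'gap',(q@ey+.075-.046).round(4))
"
```

```text
[0.44507434 0.11412237 0.016     ] [0.61281897 0.09753328 0.016     ] [ 0.41899489 -0.12932926  0.016     ] [ 0.59036478 -0.15026436  0.016     ] 0.16856292498357267
yaw -6.114420602553636
yaw -5.177719209464556
yaw top -5.647895077516965
knobtop [ 0.5641783  -0.03238508  0.075     ]
knobbase [ 0.56409499 -0.03291491  0.036     ]
-5.0 centre [ 0.5176 -0.0237] knob in cal 0.0471 -0.0046 gap 0.0244
-5.5 centre [ 0.5165 -0.0236] knob in cal 0.0483 -0.0042 gap 0.0248
-6.0 centre [ 0.5154 -0.0235] knob in cal 0.0495 -0.0038 gap 0.0252
```

```bash
python3 -m creep '{"dr":[[0,0,-0.4],[0,0,-0.4],[0,0,-0.4],[0,0,-0.4],[0,0,-0.4]],"travel":[[0.24,-0.0,0.38],[0.24,0,0.38],[0.24,0,0.38],[0.24,0,0.38],[0.24,0,0.38]],"claw":[150,150,150,150,150]}' 20 >/dev/null; python3 -m creep '{"dr":[[0,0,-0.4],[0,0,-0.4],[0,0,-0.4],[0,0,-0.4],[0,0,-0.4]],"travel":[[0,0,0],[0,0,0],[0,0,0],[0,0,0],[0,0,0]],"claw":[150,150,150,150,150]}' >/dev/null; python3 -m creep '{"dr":[[0,0,-0.2],[0,0,-0.2],[0,0,-0.2],[0,0,-0.2]],"travel":[[0,0,0],[0,0,0],[0,0,0],[0,0,0]],"claw":[150,150,150,150]}' >/dev/null;python3 -c "
from h import *
st();plan((0.564,-0.0326,0.1),84.3)"
```

```text
t 4.25 tcp [ 0.5605 -0.0539  0.1306] yaw x-axis 83.24 tilt z [-1.e-04  1.e-04 -1.e+00] F [-0.7   0.36 -0.38] w 0.0365
PLAN dr [-0.0001, -0.0001, -0.0118] travel [0.0719, 0.0031, 0.102] rows>=0.9
```

```bash
python3 -m creep '{"dr":[[0,0,-0.012],[0,0,-0.012],[0,0,-0.012]],"travel":[[0.072,0.003,0.1],[0.072,0.003,0.1],[0.072,0.003,0.1]],"claw":[150,150,150]}'  >/dev/null; python3 -c "
from h import *
st();im=imaging.get_image('wrist');cv2.imwrite('pics/w3.png',im[:,:,::-1]);plan((0.564,-0.0326,0.05),84.3)"
```

```text
t 4.50 tcp [ 0.5622 -0.0324  0.099 ] yaw x-axis 84.18 tilt z [-4.4e-03  4.0e-04 -1.0e+00] F [0.25 0.68 0.18] w 0.0363
PLAN dr [-0.0012, 0.0002, -0.0015] travel [0.0017, 0.0026, 0.1673] rows>=1.2
```

View pics/w3.png

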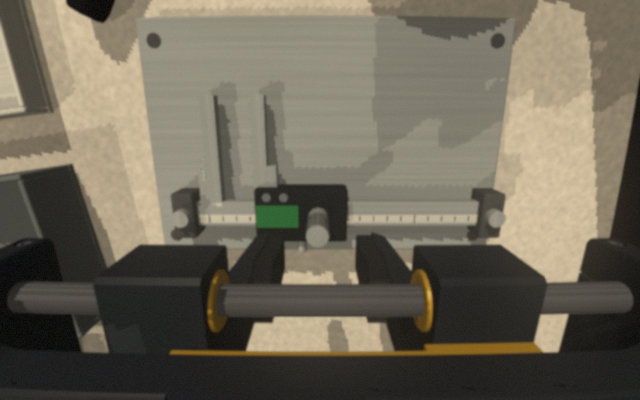

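```bash
python3 -m creep '{"dr":[[0,0,0],[0,0,0],[0,0,0]],"travel":[[0.0,0.004,0.165],[0.0,0.004,0.165],[0.0,0.004,0.165]],"claw":[150,150,150]}'  ; python3 -m creep '{"dr":[[0,0,0],[0,0,0],[0,0,0],[0,0,0],[0,0,0]],"travel":[[-0.02,0,0],[-0.035,0,0],[-0.05,0,0],[-0.065,0,0],[-0.08,0,0]],"claw":[150,150,150,150,150]}'; python3 -m creep '{"dr":[[0,0,0],[0,0,0],[0,0,0],[0,0,0],[0,0,0]],"travel":[[-0.008,0,0],[-0.016,0,0],[-0.02,0,0],[-0.024,0,0],[-0.028,0,0]],"claw":[150,150,150,150,150]}'
```

```text
t: 4.8
tcp_pos: [0.5625, -0.0339, 0.049]
tcp_rot: [[0.103, 0.995, -0.006], [0.995, -0.103, 0.0], [-0.0, -0.006, -1.0]]
force: [0.0, 0.9, 0.5]
grip_width: 0.0361
t: 5.22
tcp_pos: [0.5638, -0.0584, 0.0528]
tcp_rot: [[0.103, 0.995, 0.003], [0.995, -0.103, -0.0], [0.0, 0.003, -1.0]]
force: [0.7, 0.9, 2.2]
grip_width: 0.0365
t: 5.63
tcp_pos: [0.5618, -0.0661, 0.0512]
tcp_rot: [[0.102, 0.995, -0.0], [0.995, -0.102, 0.0], [0.0, -0.0, -1.0]]
force: [1.1, 0.7, 0.1]
grip_width: 0.036
```

```bash
for i in 1; do python3 -m creep '{"dr":[[0,0,0],[0,0,0],[0,0,0]],"travel":[[-0.005,0,0],[-0.01,0,0],[-0.01,0,0]],"claw":[150,150,150]}' |egrep 'pos|force'; done; python3 -c "
from h import *
st();im=imaging.get_image('wrist');crop(im,140,60,500,250,2.2,'pics/w4.png')"
```

```text
tcp_pos: [0.5614, -0.0688, 0.0511]
force: [0.9, 2.9, 0.4]
t 5.88 tcp [ 0.5614 -0.0688  0.0511] yaw x-axis 84.12 tilt z [-1.e-04  6.e-04 -1.e+00] F [0.93 2.87 0.43] w 0.0362
```

View pics/w4.png

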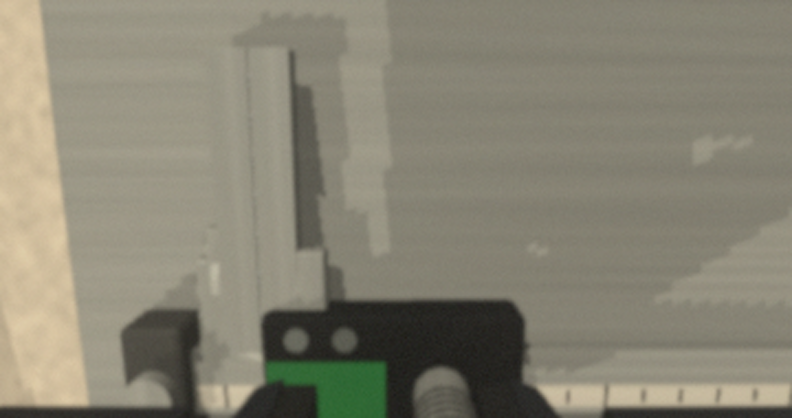

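```bash
python3 -m creep '{"dr":[[0,0,0],[0,0,0],[0,0,0]],"travel":[[-0.003,0,0],[-0.003,0,0],[-0.003,0,0]],"claw":[150,150,150]}' |egrep 'pos|force|width'; python3 -m creep '{"dr":[[0,0,0],[0,0,0],[0,0,0],[0,0,0],[0,0,0]],"travel":[[0.06,0,0],[0.09,0,0],[0.12,0,0],[0.15,0,0],[0.18,0,0]],"claw":[150,150,150,150,150]}'|egrep 'pos|force|width'; python3 -m creep '{"dr":[[0,0,0],[0,0,0],[0,0,0],[0,0,0],[0,0,0]],"travel":[[0.03,0,0],[0.06,0,0],[0.09,0,0],[0.115,0,0],[0.13,0,0]],"claw":[150,150,150,150,150]}'|egrep 'pos|force|width';python3 -c "
from h import *
s=st();y=np.radians(-5.7);ey=np.array([-np.sin(y),np.cos(y)]);print(s['tcp_pos'][:2]@ey)"
```

```text
tcp_pos: [0.5614, -0.0689, 0.0511]
force: [1.4, 5.8, 0.3]
grip_width: 0.0363
tcp_pos: [0.5665, -0.0159, 0.051]
force: [-0.4, -2.3, -0.5]
grip_width: 0.0363
tcp_pos: [0.5706, 0.0237, 0.051]
force: [-1.8, -1.1, -0.9]
grip_width: 0.0362
t 7.02 tcp [0.5706 0.0237 0.051 ] yaw x-axis 84.17 tilt z [-6.e-04  2.e-04 -1.e+00] F [-1.83 -1.13 -0.95] w 0.0362
0.0803042372637186
```

```bash
python3 -m creep '{"dr":[[0,0,0],[0,0,0],[0,0,0]],"travel":[[0,0,-0.14],[0,0,-0.24],[0,0,-0.3]],"claw":[150,150,0]}' >/dev/null; python3 -c "
from h import *
st();plan((0.57,0.36,0.2),10)"
```

```text
t 7.27 tcp [0.5731 0.0233 0.1449] yaw x-axis 84.15 tilt z [ 5.1e-03  6.0e-04 -1.0e+00] F [0.72 0.72 0.66] w 0.0407
PLAN dr [0.0023, -0.0026, 0.8239] travel [1.1155, -0.1235, -0.1832] rows>=10.4
```

```bash
python3 -m creep '{"dr":[[0,0,0.4],[0,0,0.4],[0,0,0.4],[0,0,0.4],[0,0,0.4]],"travel":[[0.6,-0.06,-0.14],[0.6,-0.06,-0.14],[0.6,-0.06,-0.14],[0.6,-0.06,-0.14],[0.6,-0.06,-0.14]],"claw":[0,0,0,0,0]}' >/dev/null; python3 -c "
from h import *
st();plan((0.57,0.36,0.2),10)"
```

```text
t 7.68 tcp [0.5717 0.2071 0.1848] yaw x-axis 49.62 tilt z [ 0.0024  0.0023 -1.    ] F [ 1.24 -0.75 -0.3 ] w 0.0742
PLAN dr [-0.0005, -0.0021, 0.4402] travel [0.3846, -0.3344, -0.0494] rows>=5.5
```

```bash
python3 -m creep '{"dr":[[0,0,0.43],[0,0,0.43],[0,0,0.43],[0,0,0.43],[0,0,0.43]],"travel":[[0.38,-0.33,-0.04],[0.38,-0.33,-0.04],[0.38,-0.33,-0.04],[0.38,-0.33,-0.04],[0.38,-0.33,-0.04]],"claw":[0,0,0,0,0]}' >/dev/null;python3 -m creep '{"dr":[[0,0,0.03],[0,0,0.03],[0,0,0.03]],"travel":[[0,0,0],[0,0,0],[0,0,0]],"claw":[0,0,0]}' >/dev/null; python3 -c "
from h import *
st();im=imaging.get_image('wrist');cv2.imwrite('pics/w5.png',im[:,:,::-1])
m=imaging.camera_model('wrist'); np.save('w5m.npy',m,allow_pickle=True)
for n in ['block_a','drum_tall','drum_mid','drum_short']:
    print(n,[(round(d['score'],2),[int(v) for v in d['extent']]) for d in imaging.regions_of('wrist',n)[:3]])
"
```

```text
t 8.35 tcp [0.5689 0.3551 0.1952] yaw x-axis 11.89 tilt z [ 1.e-04  4.e-04 -1.e+00] F [ 0.25 -0.23 -0.86] w 0.0882
block_a [(0.84, [339, 129, 391, 175]), (0.62, [432, 137, 497, 203])]
drum_tall [(0.92, [259, 166, 302, 214])]
drum_mid [(0.65, [421, 315, 465, 345])]
drum_short []
```

View pics/w5.png

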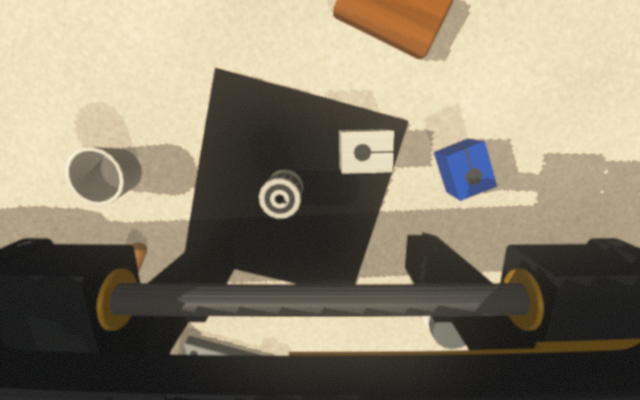

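```bash
python3 -c "
from h import *
im=cv2.imread('pics/w5.png')[:,:,::-1].copy()
m=np.load('w5m.npy',allow_pickle=True).item()
crop(im,240,110,420,230,4.4,'pics/w5c.png')
g=cv2.cvtColor(im,cv2.COLOR_RGB2GRAY)
for box,z in (((330,122,396,182),.041),((255,165,305,220),.05)):
    x0,y0,x1,y1=box; b=(g[y0:y1,x0:x1]>110).astype('uint8')
    cs,_=cv2.findContours(b,cv2.RETR_EXTERNAL,cv2.CHAIN_APPROX_NONE); c=max(cs,key=cv2.contourArea)[:,0]+[x0,y0]
    P=np.array([pix2plane('wrist',p,z,m)[:2] for p in c],'float32')*1000
    print(c.min(0),c.max(0),cv2.minAreaRect(P), cv2.minEnclosingCircle(P))
"
```

```text
[339 129] [395 181] ((608.7486572265625, 392.80804443359375), (55.58009719848633, 50.67995834350586), 12.685420989990234) ((608.897705078125, 392.1636962890625), 37.1633186340332)
[258 178] [300 218] ((532.7786254882812, 335.9117736816406), (40.578338623046875, 40.72815704345703), 38.21598815917969) ((532.8021850585938, 335.96234130859375), 20.765491485595703)
```

View pics/w5c.png

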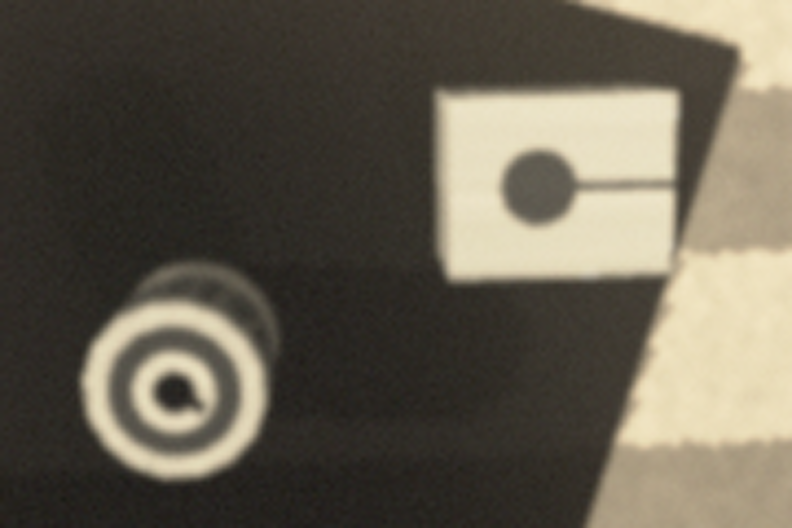

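```bash
python3 -c "
from h import *
m=np.load('w5m.npy',allow_pickle=True).item()
Q=np.array([pix2plane('wrist',(240+u/4.4-.4,110+v/4.4-.4),.041,m)[:2] for u,v in [(444,91),(680,89),(671,275),(447,280)]])
print(Q.round(4),Q.mean(0)); 
for a,b in ((0,1),(3,2),(0,3),(1,2)):
    d=Q[b]-Q[a];print(np.linalg.norm(d).round(4),np.degrees(np.arctan2(d[1],d[0])).round(1))
st();c=Q.mean(0);plan((c[0],c[1],.021),12.2);plan((c[0],c[1],.08),12.2)
"
```

```text
[[0.5776 0.4111]
 [0.6275 0.422 ]
 [0.6362 0.3822]
 [0.5874 0.3709]] [0.60719353 0.39655497]
0.0511 12.4
0.0501 13.1
0.0414 -76.3
0.0408 -77.6
t 8.60 tcp [0.5691 0.354  0.1953] yaw x-axis 11.76 tilt z [ 1.e-04  2.e-04 -1.e+00] F [ 0.35 -0.83 -0.91] w 0.088
PLAN dr [-0.0001, -0.0001, -0.0049] travel [0.153, -0.1129, 0.5811] rows>=4.4
PLAN dr [-0.0001, -0.0001, -0.0049] travel [0.1531, -0.1129, 0.3844] rows>=3.1
```

```bash
python3 -m creep '{"dr":[[0,0,-0.01],[0,0,-0.01],[0,0,-0.01],[0,0,-0.01],[0,0,-0.01]],"travel":[[0.153,-0.113,0.38],[0.153,-0.113,0.38],[0.153,-0.113,0.38],[0.153,-0.113,0.38],[0.153,-0.113,0.38]],"claw":[0,0,0,0,0]}' >/dev/null;python3 -c "
from h import *
st();plan((.6072,.3966,.021),12.8);im=imaging.get_image('wrist');cv2.imwrite('pics/w6.png',im[:,:,::-1])"
```

```text
t 9.02 tcp [0.6047 0.3954 0.0762] yaw x-axis 12.67 tilt z [-0.0076 -0.0046 -1.    ] F [-0.13  0.14  0.27] w 0.0883
PLAN dr [0.0018, 0.0054, -0.0014] travel [0.0107, -0.0026, 0.1839] rows>=1.3
```

View pics/w6.png

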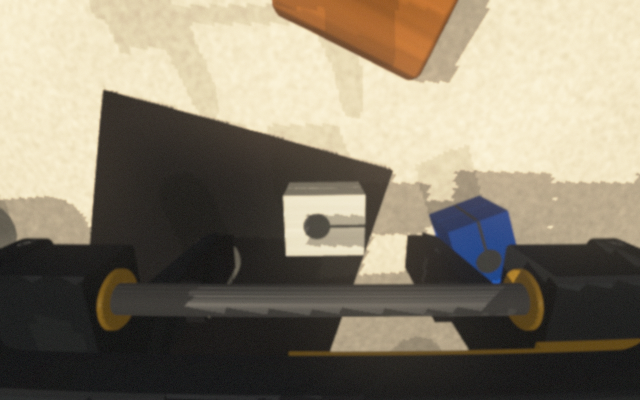

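```bash
python3 -m creep '{"dr":[[0,0,0],[0,0,0],[0,0,0],[0,0,0]],"travel":[[0,0,0],[0,0,0],[0,0,0],[0,0,0]],"claw":[65,65,65,65]}' >/dev/null; python3 -c "
from h import *
m=np.load('w5m.npy',allow_pickle=True).item()
for p in [(436,152),(446,198),(462,200)]:
  print(pix2plane('wrist',p,.038,m),pix2plane('wrist',p,.0,m))
s=st();print('right finger outer',s['tcp_pos']+s['tcp_rot'][:,0]*(s['grip_width']/2+.0175))
plan((.6072,.3966,.021),12.8)"
```

```text
[0.67416692 0.41007419 0.038     ] [0.68905598 0.4087182  0.        ]
[0.69825038 0.36737278 0.038     ] [0.71615467 0.36067062 0.        ]
[0.71516836 0.36873218 0.038     ] [0.73519075 0.36220022 0.        ]
t 9.40 tcp [0.6081 0.3974 0.0844] yaw x-axis 12.66 tilt z [ 0.0037  0.0022 -1.    ] F [-0.65  0.58  0.47] w 0.0657
right finger outer [0.65720196 0.40842408 0.0845775 ]
PLAN dr [-0.0009, -0.0026, -0.0016] travel [-0.0043, 0.0022, 0.2112] rows>=1.5
```

```bash
python3 -m creep '{"dr":[[0,0,0],[0,0,0],[0,0,0],[0,0,0],[0,0,0]],"travel":[[-0.003,0.0,0.1],[-0.003,0,0.18],[-0.003,0,0.2],[-0.003,0,0.2],[-0.003,0,0.2]],"claw":[65,65,65,65,65]}' ;python3 -c "
from h import *
st();plan((.6072,.3966,.021),12.8);im=imaging.get_image('wrist');cv2.imwrite('pics/w7.png',im[:,:,::-1])"
```

```text
t: 9.82
tcp_pos: [0.6063, 0.3968, 0.022]
tcp_rot: [[0.976, 0.219, 0.0], [0.219, -0.976, 0.0], [0.0, -0.0, -1.0]]
force: [-0.0, -0.5, -0.1]
grip_width: 0.0655
t 9.82 tcp [0.6063 0.3968 0.022 ] yaw x-axis 12.66 tilt z [ 4.e-04  2.e-04 -1.e+00] F [-0.03 -0.52 -0.11] w 0.0655
PLAN dr [-0.0001, -0.0003, -0.0015] travel [0.0026, 0.0014, 0.0034] rows>=0.0
```

View pics/w7.png

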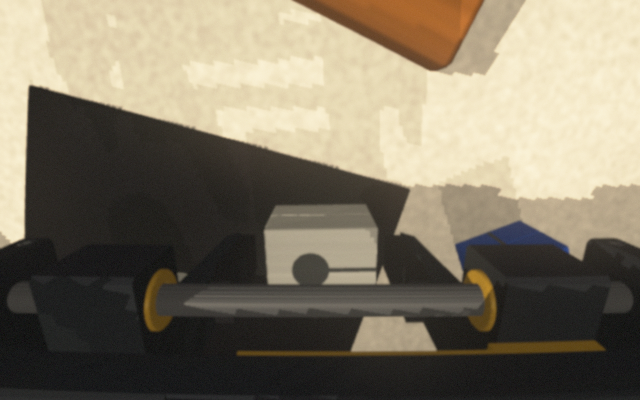

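```bash
python3 -m creep '{"dr":[[0,0,0],[0,0,0],[0,0,0],[0,0,0],[0,0,0]],"travel":[[0,0,0.003],[0,0,0.003],[0,0,0.003],[0,0,0.003],[0,0,0.003]],"claw":[180,180,180,180,180]}' 25 |egrep 'pos|force|width'; python3 -m creep '{"dr":[[0,0,0],[0,0,0],[0,0,0],[0,0,0],[0,0,0]],"travel":[[0,0,0],[0,0,-0.05],[0,0,-0.15],[0,0,-0.25],[0,0,-0.3]],"claw":[180,180,180,180,180]}' |egrep 'pos|force|width';python3 -c "
from h import *
st();y=np.radians(-5.7);ex=np.array([np.cos(y),np.sin(y)]);ey=np.array([-np.sin(y),np.cos(y)]);c=np.array([.516,-.0236])
print('place',c+ex*-.010+ey*(-.075+.0355))
p=c+ex*-.010+ey*(-.075+.0355);plan((p[0],p[1],.12),84.3)"
```

```text
tcp_pos: [0.607, 0.3973, 0.0219]
force: [0.3, -0.6, 5.9]
grip_width: 0.05
tcp_pos: [0.6075, 0.3977, 0.1145]
force: [0.5, 0.1, -0.8]
grip_width: 0.0499
t 10.70 tcp [0.6075 0.3977 0.1145] yaw x-axis 12.66 tilt z [ 0.0036  0.0023 -1.    ] F [ 0.49  0.14 -0.85] w 0.0499
place [ 0.50212631 -0.0619115 ]
PLAN dr [0.0008, -0.0028, -0.796] travel [-0.6784, 1.4176, -0.0232] rows>=11.3
```

```bash
python3 -m creep '{"dr":[[0,0,-0.397],[0,0,-0.397],[0,0,-0.397],[0,0,-0.397],[0,0,-0.397]],"travel":[[-0.3,0.625,-0.02],[-0.3,0.625,-0.02],[-0.3,0.625,-0.02],[-0.3,0.625,-0.02],[-0.3,0.625,-0.02]],"claw":[180,180,180,180,180]}' >/dev/null; python3 -c "
from h import *
st();plan((.5021,-.0619,.12),84.3)"
```

```text
t 11.12 tcp [0.5582 0.1924 0.1162] yaw x-axis 48.8 tilt z [-4.e-04 -3.e-04 -1.e+00] F [ 0.45 -1.13 -0.83] w 0.05
PLAN dr [-0.0002, 0.0003, -0.3945] travel [-0.761, 0.4177, -0.0123] rows>=6.2
```

```bash
python3 -m creep '{"dr":[[0,0,-0.393],[0,0,-0.393],[0,0,-0.393],[0,0,-0.393],[0,0,-0.393]],"travel":[[-0.76,0.417,0],[-0.76,0.417,0],[-0.76,0.417,0],[-0.76,0.417,0],[-0.76,0.417,0]],"claw":[180,180,180,180,180]}' >/dev/null; python3 -c "
from h import *
st();plan((.5021,-.0619,.12),84.3)"
```

```text
t 11.53 tcp [0.5153 0.0024 0.1164] yaw x-axis 82.2 tilt z [-0.e+00 -1.e-04 -1.e+00] F [ 1.45 -1.46 -2.05] w 0.0501
PLAN dr [0.0, 0.0001, -0.0234] travel [-0.2184, -0.0145, -0.0118] rows>=1.6
```

```bash
python3 -m creep '{"dr":[[0,0,-0.012],[0,0,-0.012],[0,0,-0.012],[0,0,-0.012]],"travel":[[-0.18,-0.012,0.03],[-0.18,-0.012,0.03],[-0.18,-0.012,0.03],[-0.18,-0.012,0.03]],"claw":[180,180,180,180]}' >/dev/null; python3 -c "
from h import *
st();plan((.5021,-.0619,.038),84.3);im=imaging.get_image('wrist');cv2.imwrite('pics/w8.png',im[:,:,::-1])"
```

```text
t 11.87 tcp [ 0.5047 -0.0494  0.1073] yaw x-axis 82.78 tilt z [-4.e-04  5.e-04 -1.e+00] F [-0.04 -0.05 -1.26] w 0.0497
PLAN dr [-0.0003, -0.0003, -0.0168] travel [-0.0424, -0.0033, 0.2309] rows>=1.7
```

View pics/w8.png

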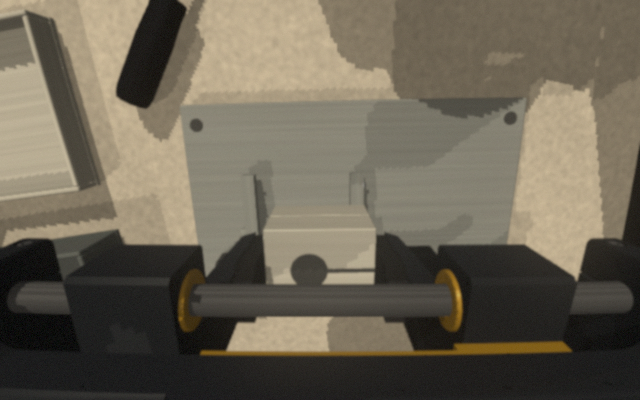

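```bash
python3 -m creep '{"dr":[[0,0,-0.015],[0,0,-0.015],[0,0,-0.015],[0,0,-0.015],[0,0,-0.015]],"travel":[[-0.041,-0.003,0],[-0.041,-0.003,0.06],[-0.041,-0.003,0.14],[-0.041,-0.003,0.19],[-0.041,-0.003,0.21]],"claw":[180,180,180,180,180]}' >/dev/null; python3 -c "
from h import *
st();plan((.5021,-.0619,.036),84.3)"
```

```text
t 12.33 tcp [ 0.5014 -0.0591  0.0422] yaw x-axis 84.4 tilt z [-0.0037  0.001  -1.    ] F [-0.22  0.23 -2.2 ] w 0.05
PLAN dr [-0.0024, -0.0004, 0.0011] travel [-0.009, 0.0033, 0.0205] rows>=0.2
```

```bash
python3 -m creep '{"dr":[[0,0,0],[0,0,0],[0,0,0],[0,0,0]],"travel":[[-0.008,0.0,0.01],[-0.008,0,0.019],[-0.008,0,0.019],[-0.008,0,0.019]],"claw":[180,180,180,180]}' ; python3 -c "
from h import *
st();im=imaging.get_image('wrist');cv2.imwrite('pics/w9.png',im[:,:,::-1])"
```

```text
t: 12.67
tcp_pos: [0.5035, -0.0632, 0.0396]
tcp_rot: [[0.099, 0.995, 0.002], [0.995, -0.099, -0.0], [-0.0, 0.002, -1.0]]
force: [-0.1, 0.2, -2.4]
grip_width: 0.0498
t 12.67 tcp [ 0.5035 -0.0632  0.0396] yaw x-axis 84.31 tilt z [ 1.7e-03 -2.0e-04 -1.0e+00] F [-0.08  0.24 -2.41] w 0.0498
```

View pics/w9.png

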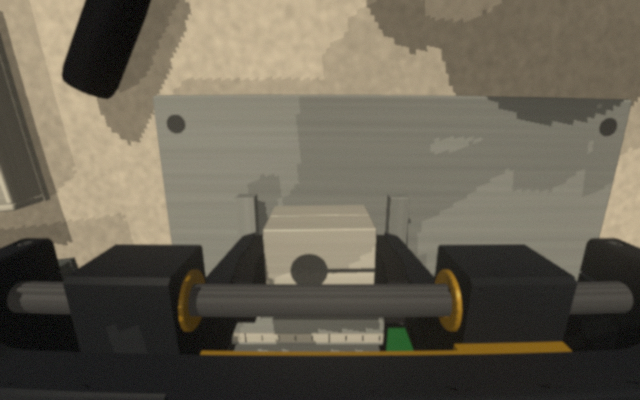

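```bash
python3 -m creep '{"dr":[[0,0,0],[0,0,0],[0,0,0],[0,0,0]],"travel":[[0,0,0.008],[0,0,0.014],[0,0,0.014],[0,0,0.014]],"claw":[180,180,180,180]}' |egrep 'pos|force'; python3 -m creep '{"dr":[[0,0,0],[0,0,0],[0,0,0]],"travel":[[0,0,0.003],[0,0,0.003],[0,0,0.003]],"claw":[180,180,180]}' |egrep 'pos|force'
```

```text
tcp_pos: [0.5033, -0.0635, 0.0349]
force: [0.6, -1.1, -0.0]
tcp_pos: [0.5034, -0.0636, 0.0349]
force: [-2.1, 0.4, 7.7]
```

```bash
python3 -m creep '{"dr":[[0,0,0],[0,0,0],[0,0,0],[0,0,0],[0,0,0]],"travel":[[0,0,-0.003],[0,0,-0.003],[0,0,-0.003],[0,0,-0.003],[0,0,-0.003]],"claw":[75,75,75,75,75]}' |egrep 'pos|force|width'; python3 -m creep '{"dr":[[0,0,0],[0,0,0],[0,0,0],[0,0,0],[0,0,0]],"travel":[[0,0,-0.05],[0,0,-0.15],[0,0,-0.25],[0,0,-0.28],[0,0,-0.28]],"claw":[75,75,75,150,150]}' |egrep 'pos|force|width'; python3 -c "
from h import *
st();y=np.radians(-5.7);ex=np.array([np.cos(y),np.sin(y)]);ey=np.array([-np.sin(y),np.cos(y)])
p=np.array([.5614,-.0689])+ey*(.0709-.0111);print(p);plan((p[0],p[1],.115),84.3)"
```

```text
tcp_pos: [0.5023, -0.0633, 0.0342]
force: [-0.1, 0.1, 0.7]
grip_width: 0.0623
tcp_pos: [0.5051, -0.0638, 0.1215]
force: [0.2, -0.2, 0.3]
grip_width: 0.0511
t 14.13 tcp [ 0.5051 -0.0638  0.1215] yaw x-axis 84.29 tilt z [ 0.0064 -0.0011 -1.    ] F [ 0.18 -0.21  0.3 ] w 0.0511
[ 0.56733932 -0.00939568]
PLAN dr [0.0041, 0.0003, -0.0001] travel [0.2011, 0.1881, 0.0228] rows>=2.0
```

```bash
python3 -c "
from h import *
st();plan((.5695,.0127,.115),84.3)"; python3 -m creep '{"dr":[[0,0,0],[0,0,0],[0,0,0],[0,0,0],[0,0,0]],"travel":[[0.275,0.187,0],[0.275,0.187,0],[0.275,0.187,0],[0.275,0.187,0.08],[0.275,0.187,0.12]],"claw":[150,150,150,150,150]}' |egrep 'pos|force|width'; python3 -c "
from h import *
st();plan((.5695,.0127,.05),84.3);im=imaging.get_image('wrist');cv2.imwrite('pics/w10.png',im[:,:,::-1])"
```

```text
t 14.13 tcp [ 0.5051 -0.0638  0.1215] yaw x-axis 84.29 tilt z [ 0.0064 -0.0011 -1.    ] F [ 0.18 -0.21  0.3 ] w 0.0511
PLAN dr [0.0041, 0.0003, -0.0001] travel [0.2751, 0.1879, 0.0227] rows>=2.4
tcp_pos: [0.5656, 0.0142, 0.0794]
force: [-1.6, -0.7, -0.9]
grip_width: 0.0365
t 14.55 tcp [0.5656 0.0142 0.0794] yaw x-axis 84.42 tilt z [-3.3e-03 -1.0e-04 -1.0e+00] F [-1.57 -0.67 -0.93] w 0.0365
PLAN dr [-0.0021, 0.0003, 0.0013] travel [-0.0035, 0.0138, 0.0979] rows>=0.7
```

View pics/w10.png

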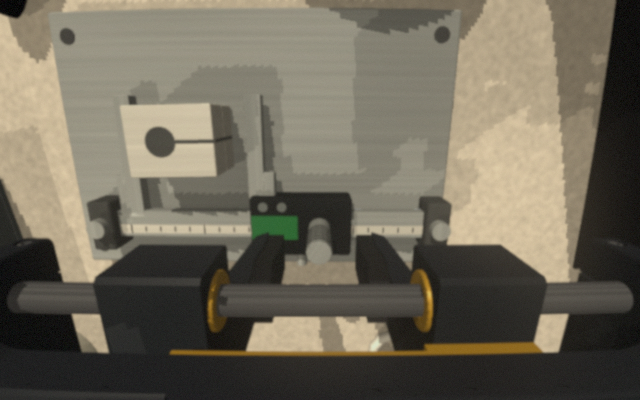

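```bash
python3 -m creep '{"dr":[[0,0,0],[0,0,0],[0,0,0],[0,0,0],[0,0,0]],"travel":[[0.0,0.008,0.06],[0.0,0.008,0.09],[0.0,0.008,0.09],[-0.03,0.008,0.09],[-0.04,0.008,0.09]],"claw":[150,150,150,150,150]}' |egrep 'pos|force|width'; python3 -m creep '{"dr":[[0,0,0],[0,0,0],[0,0,0],[0,0,0],[0,0,0]],"travel":[[-0.01,0,0],[-0.02,0,0],[-0.03,0,0],[-0.04,0,0],[-0.045,0,0]],"claw":[150,150,150,150,150]}'|egrep 'pos|force|width'; python3 -c "
from h import *
s=st();y=np.radians(-5.7);ey=np.array([-np.sin(y),np.cos(y)]);print('gap if contact',s['tcp_pos'][:2]@ey-(np.array([.5614,-.0689])@ey))"
```

```text
tcp_pos: [0.5673, 0.0, 0.0556]
force: [-0.2, 1.8, -0.6]
grip_width: 0.0363
tcp_pos: [0.5667, -0.0127, 0.0561]
force: [-0.8, 2.3, 1.3]
grip_width: 0.0363
t 15.43 tcp [ 0.5667 -0.0127  0.0561] yaw x-axis 84.27 tilt z [ 8.e-04  4.e-04 -1.e+00] F [-0.83  2.28  1.27] w 0.0363
gap if contact 0.056479903346158204
```

```bash
python3 -m creep '{"dr":[[0,0,0],[0,0,0],[0,0,0],[0,0,0],[0,0,0]],"travel":[[-0.004,0,0.005],[-0.008,0,0.01],[-0.012,0,0.016],[-0.015,0,0.016],[-0.018,0,0.016]],"claw":[150,150,150,150,150]}' |egrep 'pos|force|width'; python3 -m creep '{"dr":[[0,0,0],[0,0,0],[0,0,0]],"travel":[[-0.003,0,0],[-0.005,0,0],[-0.005,0,0]],"claw":[150,150,150]}'|egrep 'pos|force|width'; python3 -c "
from h import *
s=st();y=np.radians(-5.7);ey=np.array([-np.sin(y),np.cos(y)]);print('gap if contact',s['tcp_pos'][:2]@ey-(np.array([.5614,-.0689])@ey));im=imaging.get_image('wrist');crop(im,60,0,470,260,1.9,'pics/w11.png')"
```

```text
tcp_pos: [0.5664, -0.0179, 0.0506]
force: [1.6, 2.2, -0.4]
grip_width: 0.0364
tcp_pos: [0.5662, -0.0191, 0.0506]
force: [3.2, 3.8, -1.3]
grip_width: 0.0365
t 16.10 tcp [ 0.5662 -0.0191  0.0506] yaw x-axis 84.27 tilt z [ 1.e-03  5.e-04 -1.e+00] F [ 3.17  3.78 -1.3 ] w 0.0365
gap if contact 0.05004230357204464
```

View pics/w11.png

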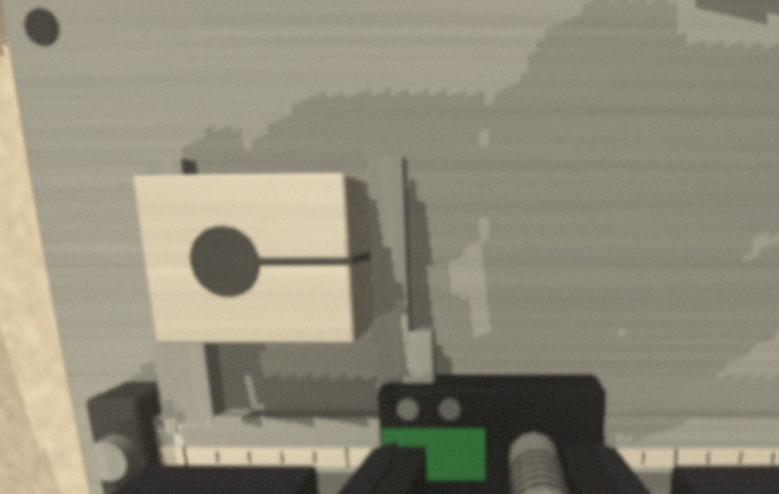

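```bash
python3 -m creep '{"dr":[[0,0,0],[0,0,0],[0,0,0]],"travel":[[-0.004,0,0],[-0.004,0,0],[-0.004,0,0]],"claw":[150,150,150]}'|egrep 'pos|force|width'; python3 -c "
from h import *
s=st();y=np.radians(-5.7);ey=np.array([-np.sin(y),np.cos(y)]);print('gap if contact',s['tcp_pos'][:2]@ey-(np.array([.5614,-.0689])@ey))"
```

```text
tcp_pos: [0.5663, -0.0192, 0.0507]
force: [4.0, 8.2, -1.2]
grip_width: 0.0362
t 16.40 tcp [ 0.5663 -0.0192  0.0507] yaw x-axis 84.25 tilt z [ 0.0013  0.0021 -1.    ] F [ 3.99  8.16 -1.16] w 0.0362
gap if contact 0.049930701331233986
```

```bash
python3 -m creep '{"dr":[[0,0,0],[0,0,0],[0,0,0],[0,0,0],[0,0,0]],"travel":[[0.06,0,0],[0.085,0,0],[0.11,0,0],[0.14,0,0],[0.165,0,0]],"claw":[150,150,150,150,150]}'|egrep 'pos|force|width';python3 -m creep '{"dr":[[0,0,0],[0,0,0],[0,0,0],[0,0,0],[0,0,0]],"travel":[[0,0,0],[0,0,0],[-0.015,0,-0.1],[-0.015,0,-0.2],[-0.015,0,-0.23]],"claw":[150,150,150,100,75]}'|egrep 'pos|force|width'; python3 -c "
from h import *
s=st();im=imaging.get_image('wrist');m=imaging.camera_model('wrist');np.save('w12m.npy',m,allow_pickle=True);cv2.imwrite('pics/w12.png',im[:,:,::-1])"
```

```text
tcp_pos: [0.5699, 0.0289, 0.0503]
force: [-0.6, -2.6, -0.0]
grip_width: 0.0363
tcp_pos: [0.5729, 0.0239, 0.1239]
force: [1.8, -0.1, 1.0]
grip_width: 0.0474
t 17.23 tcp [0.5729 0.0239 0.1239] yaw x-axis 84.27 tilt z [ 0.0065 -0.     -1.    ] F [ 1.81 -0.11  1.  ] w 0.0474
```

View pics/w12.png

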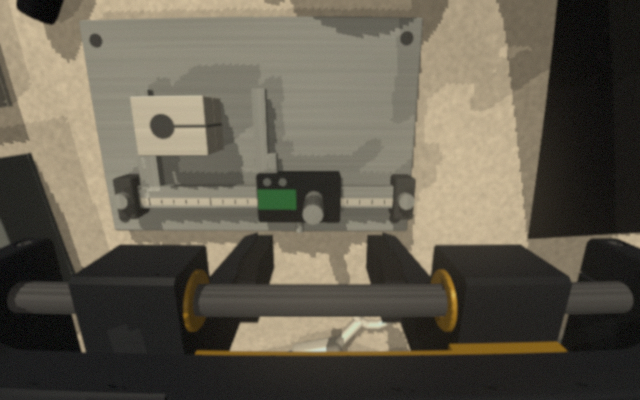

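```bash
python3 -c "
from h import *
m=np.load('w12m.npy',allow_pickle=True).item()
Q=np.array([pix2plane('wrist',p,.054,m)[:2] for p in [(131,97),(205,95),(210,152),(138,156)]]);c=Q.mean(0);print(Q.round(4),c.round(4))
for a,b in ((0,1),(3,2),(0,3),(1,2)):
    d=Q[b]-Q[a];print(np.linalg.norm(d).round(4),np.degrees(np.arctan2(d[1],d[0])).round(1))
y=np.radians(-5.7);ex=np.array([np.cos(y),np.sin(y)]);ey=np.array([-np.sin(y),np.cos(y)]);C=np.array([.516,-.0236])
print('cal', (c-C)@ex,(c-C)@ey)
p=C+ex*-.0095+ey*-.050; print('expected',p); st();plan((p[0],p[1],.1),84.3)
"
```

```text
[[ 0.482  -0.0944]
 [ 0.4865 -0.0439]
 [ 0.5243 -0.0478]
 [ 0.5216 -0.0996]] [ 0.5036 -0.0714]
0.0507 85.0
0.0518 87.0
0.0399 -7.5
0.0381 -5.9
cal -0.007560543223854855 -0.04882106105880331
expected [ 0.50158098 -0.07240924]
t 17.28 tcp [0.5736 0.024  0.1246] yaw x-axis 84.27 tilt z [ 0.0084  0.     -1.    ] F [0.31 0.12 0.37] w 0.0516
PLAN dr [0.0053, -0.0006, -0.0003] travel [-0.3438, -0.2074, 0.0799] rows>=2.9
```

```bash
python3 -m creep '{"dr":[[0,0,0],[0,0,0],[0,0,0],[0,0,0],[0,0,0]],"travel":[[-0.343,-0.203,0],[-0.343,-0.203,0.0],[-0.343,-0.203,0.0],[-0.343,-0.203,0.07],[-0.343,-0.203,0.07]],"claw":[75,75,75,75,75]}' >/dev/null; python3 -m creep '{"dr":[[0,0,0],[0,0,0]],"travel":[[0,0,0],[0,0,0]],"claw":[75,75]}' >/dev/null; python3 -c "
from h import *
st();plan((.5026,-.072,.035),84.3)
im=imaging.get_image('wrist');cv2.imwrite('pics/w13.png',im[:,:,::-1])"
```

```text
t 17.87 tcp [ 0.4994 -0.0717  0.0984] yaw x-axis 84.31 tilt z [-6.e-04  4.e-04 -1.e+00] F [-0.02 -0.05  0.33] w 0.0623
PLAN dr [-0.0004, -0.0002, 0.0001] travel [-0.0002, 0.0107, 0.2113] rows>=1.5
```

View pics/w13.png

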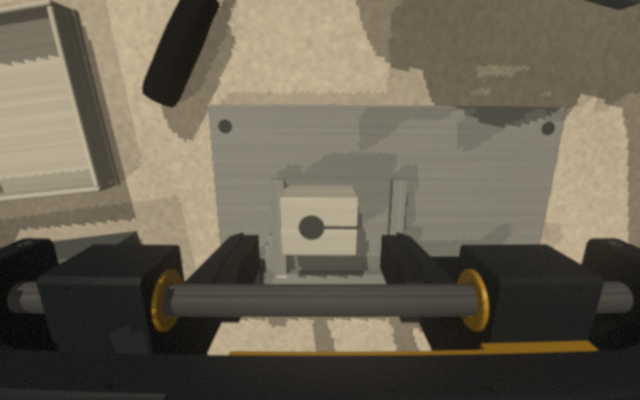

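```bash
python3 -m creep '{"dr":[[0,0,0],[0,0,0],[0,0,0],[0,0,0],[0,0,0]],"travel":[[0,0.01,0.1],[0,0.01,0.17],[0,0.01,0.2],[0,0.01,0.207],[0,0.01,0.207]],"claw":[75,75,75,75,75]}' |egrep 'pos|force|width';python3 -m creep '{"dr":[[0,0,0],[0,0,0],[0,0,0],[0,0,0],[0,0,0]],"travel":[[0,0,0],[0,0,0],[0,0,0],[0,0,0],[0,0,0]],"claw":[180,180,180,180,180]}' 25 |egrep 'pos|force|width'
```

```text
tcp_pos: [0.5023, -0.0718, 0.0363]
force: [0.1, 0.3, 0.7]
grip_width: 0.0622
tcp_pos: [0.5036, -0.0725, 0.038]
force: [1.2, 0.8, 5.9]
grip_width: 0.0494
```

```bash
python3 -m creep '{"dr":[[0,0,0],[0,0,0],[0,0,0],[0,0,0],[0,0,0]],"travel":[[0,0,-0.03],[0,0,-0.1],[0,0,-0.17],[0,0,-0.2],[0,0,-0.2]],"claw":[180,180,180,180,180]}' |egrep 'pos|force|width';python3 -m creep '{"dr":[[0,0,0.4],[0,0,0.4],[0,0,0.4],[0,0,0.4],[0,0,0.4]],"travel":[[0.03,0,0],[0.03,0,0],[0.03,0,0],[0.03,0,0],[0.03,0,0]],"claw":[180,180,180,180,180]}' >/dev/null;python3 -m creep '{"dr":[[0,0,0.4],[0,0,0.4],[0,0,0.4],[0,0,0.4],[0,0,0.4]],"travel":[[0,0,0],[0,0,0],[0,0,0],[0,0,0],[0,0,0]],"claw":[180,180,180,180,180]}' >/dev/null;python3 -m creep '{"dr":[[0,0,0.2],[0,0,0.2],[0,0,0.2],[0,0,0.2]],"travel":[[0,0,0],[0,0,0],[0,0,0],[0,0,0]],"claw":[180,180,180,180]}' >/dev/null; python3 -c "
from h import *
y=np.radians(-5.7);ex=np.array([np.cos(y),np.sin(y)]);ey=np.array([-np.sin(y),np.cos(y)]);C=np.array([.516,-.0236])
p=C+ex*-.010+ey*-.040;print(p);st();plan((p[0],p[1],.04),-5.7)
im=imaging.get_image('wrist');cv2.imwrite('pics/w14.png',im[:,:,::-1])"
```

```text
tcp_pos: [0.5041, -0.0728, 0.0992]
force: [1.1, -0.0, -1.1]
grip_width: 0.0491
[ 0.50207665 -0.06240903]
t 20.33 tcp [ 0.502  -0.0633  0.0951] yaw x-axis -5.42 tilt z [-2.5e-03  4.0e-04 -1.0e+00] F [ 0.04 -0.78 -2.59] w 0.0501
PLAN dr [-0.0001, 0.0016, 0.0031] travel [0.0006, -0.0029, 0.1837] rows>=1.3
```

View pics/w14.png

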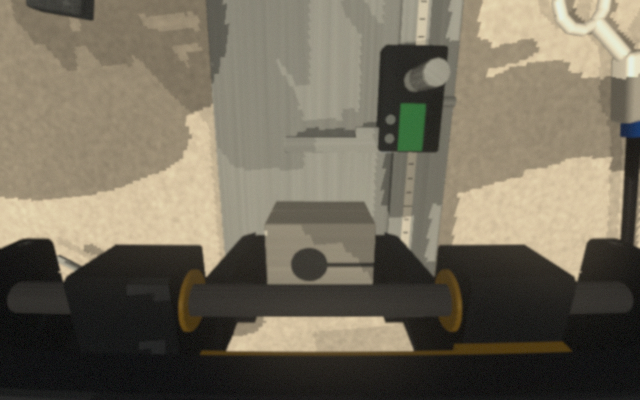

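```bash
python3 -m creep '{"dr":[[0,0,0],[0,0,0],[0,0,0],[0,0,0],[0,0,0]],"travel":[[0,-0.003,0.06],[0,-0.003,0.12],[0,-0.003,0.16],[0,-0.003,0.175],[0,-0.003,0.175]],"claw":[180,180,180,180,180]}' |egrep 'pos|force|width'; python3 -m creep '{"dr":[[0,0,0],[0,0,0],[0,0,0]],"travel":[[0,0,0.005],[0,0,0.01],[0,0,0.01]],"claw":[180,180,180]}' |egrep 'pos|force|width'
```

```text
tcp_pos: [0.5015, -0.0623, 0.0422]
force: [-0.0, 0.3, -1.6]
grip_width: 0.0498
tcp_pos: [0.5039, -0.0626, 0.0416]
force: [-0.4, -0.8, -2.3]
grip_width: 0.0497
```

```bash
python3 -m creep '{"dr":[[0,0,0],[0,0,0],[0,0,0]],"travel":[[0,0,0.004],[0,0,0.009],[0,0,0.009]],"claw":[180,180,180]}' |egrep 'pos|force|width'; python3 -m creep '{"dr":[[0,0,0],[0,0,0],[0,0,0]],"travel":[[0,0,0.003],[0,0,0.003],[0,0,0.003]],"claw":[180,180,180]}' |egrep 'pos|force|width'
```

```text
tcp_pos: [0.5033, -0.0625, 0.0385]
force: [-0.8, 0.6, -1.8]
grip_width: 0.0501
tcp_pos: [0.5034, -0.0625, 0.0379]
force: [-1.4, -0.1, 3.6]
grip_width: 0.0497
```

Contact at 37.9 mm. Release, lift, turn to 84.3° and go over the knob.

```bash
python3 -m creep '{"dr":[[0,0,0],[0,0,0],[0,0,0],[0,0,0],[0,0,0]],"travel":[[0,0,0],[0,0,0],[0,0,0],[0,0,0],[0,0,0]],"claw":[85,85,85,85,85]}' |egrep 'pos|force|width'; python3 -m creep '{"dr":[[0,0,0],[0,0,0],[0,0,0],[0,0,0],[0,0,0]],"travel":[[0,0,-0.05],[0,0,-0.15],[0,0,-0.24],[0,0,-0.26],[0,0,-0.26]],"claw":[85,85,85,85,85]}' |egrep 'pos|force|width';python3 -m creep '{"dr":[[0,0,-0.4],[0,0,-0.4],[0,0,-0.4],[0,0,-0.4],[0,0,-0.4]],"travel":[[0.1,0,0],[0.2,-0.1,0],[0.23,-0.27,0],[0.23,-0.27,0],[0.23,-0.27,0]],"claw":[85,85,85,150,150]}' >/dev/null;python3 -m creep '{"dr":[[0,0,-0.4],[0,0,-0.4],[0,0,-0.4],[0,0,-0.4],[0,0,-0.4]],"travel":[[0,0,0],[0,0,0],[0,0,0],[0,0,0],[0,0,0]],"claw":[150,150,150,150,150]}' >/dev/null;python3 -m creep '{"dr":[[0,0,-0.2],[0,0,-0.2],[0,0,-0.2],[0,0,-0.2]],"travel":[[0,0,0],[0,0,0],[0,0,0],[0,0,0]],"claw":[150,150,150,150]}' >/dev/null; python3 -c "
from h import *
y=np.radians(-5.7);ey=np.array([-np.sin(y),np.cos(y)]);p=np.array([.562,-.0689])+ey*(.0765+.0111);print(p)
st();plan((p[0],p[1],.09),84.3)
im=imaging.get_image('wrist');cv2.imwrite('pics/w15.png',im[:,:,::-1]);m=imaging.camera_model('wrist');np.save('w15m.npy',m,allow_pickle=True)"
```

```text
tcp_pos: [0.5033, -0.0625, 0.0374]
force: [0.3, -0.8, -0.1]
grip_width: 0.0589
tcp_pos: [0.5055, -0.0629, 0.1181]
force: [0.4, 0.0, 0.3]
grip_width: 0.0586
[0.57070041 0.01826687]
t 23.55 tcp [0.578  0.0117 0.1131] yaw x-axis 84.38 tilt z [-3.4e-03  1.0e-04 -1.0e+00] F [1.02 0.1  0.02] w 0.0362
PLAN dr [-0.0022, 0.0002, 0.0009] travel [0.0193, -0.0262, 0.0772] rows>=0.6
```

View pics/w15.png

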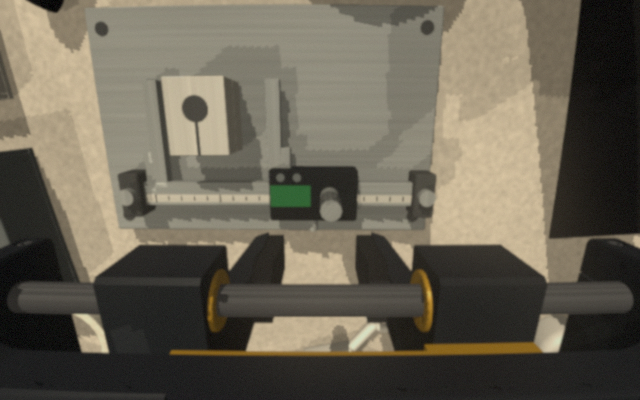

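```bash
python3 -m creep '{"dr":[[0,0,0],[0,0,0],[0,0,0],[0,0,0],[0,0,0]],"travel":[[0.019,-0.022,0],[0.019,-0.022,0.1],[0.019,-0.022,0.2],[0.019,-0.022,0.21],[0.019,-0.022,0.21]],"claw":[150,150,150,150,150]}' |egrep 'pos|force|width'; python3 -m creep '{"dr":[[0,0,0],[0,0,0],[0,0,0],[0,0,0],[0,0,0]],"travel":[[-0.03,0,0],[-0.045,0,0],[-0.06,0,0],[-0.075,0,0],[-0.09,0,0]],"claw":[150,150,150,150,150]}'|egrep 'pos|force|width';python3 -m creep '{"dr":[[0,0,0],[0,0,0],[0,0,0],[0,0,0],[0,0,0]],"travel":[[-0.01,0,0],[-0.02,0,0],[-0.03,0,0],[-0.038,0,0],[-0.042,0,0]],"claw":[150,150,150,150,150]}'|egrep 'pos|force|width'; python3 -c "
from h import *
s=st();y=np.radians(-5.7);ey=np.array([-np.sin(y),np.cos(y)]);print('gap if contact',s['tcp_pos'][:2]@ey-(np.array([.5614,-.0689])@ey))"
```

```text
tcp_pos: [0.5704, 0.0184, 0.0498]
force: [-0.4, -0.6, 0.3]
grip_width: 0.0363
tcp_pos: [0.5718, -0.0094, 0.0539]
force: [0.3, 1.2, 1.7]
grip_width: 0.0362
tcp_pos: [0.57, -0.0216, 0.0527]
force: [1.4, 2.4, 1.9]
grip_width: 0.0365
t 24.85 tcp [ 0.57   -0.0216  0.0527] yaw x-axis 84.27 tilt z [ 9.e-04  0.e+00 -1.e+00] F [1.43 2.39 1.88] w 0.0365
gap if contact 0.0478695413333679
```

```bash
python3 -m creep '{"dr":[[0,0,0],[0,0,0],[0,0,0],[0,0,0],[0,0,0]],"travel":[[-0.006,0,0.003],[-0.012,0,0.006],[-0.016,0,0.006],[-0.019,0,0.006],[-0.022,0,0.006]],"claw":[150,150,150,150,150]}' |egrep 'pos|force|width'; python3 -m creep '{"dr":[[0,0,0],[0,0,0],[0,0,0],[0,0,0]],"travel":[[-0.003,0,0],[-0.006,0,0],[-0.006,0,0],[-0.006,0,0]],"claw":[150,150,150,150]}'|egrep 'pos|force|width'; python3 -c "
from h import *
s=st();y=np.radians(-5.7);ey=np.array([-np.sin(y),np.cos(y)]);print('gap if contact',s['tcp_pos'][:2]@ey-(np.array([.5614,-.0689])@ey));im=imaging.get_image('wrist');crop(im,60,0,470,260,1.9,'pics/w16.png')"
```

```text
tcp_pos: [0.5686, -0.028, 0.0503]
force: [0.6, 1.6, 0.2]
grip_width: 0.0364
tcp_pos: [0.5685, -0.0294, 0.0503]
force: [1.2, 3.7, -1.8]
grip_width: 0.036
t 25.60 tcp [ 0.5685 -0.0294  0.0503] yaw x-axis 84.28 tilt z [-4.e-04  5.e-04 -1.e+00] F [ 1.24  3.66 -1.81] w 0.036
gap if contact 0.04004365716028675
```

View pics/w16.png

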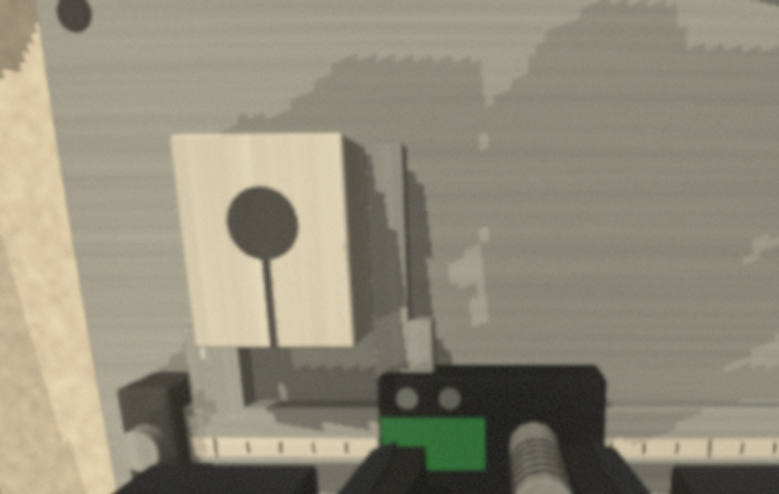

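```bash
python3 -m creep '{"dr":[[0,0,0],[0,0,0],[0,0,0]],"travel":[[-0.004,0,0],[-0.004,0,0],[-0.004,0,0]],"claw":[150,150,150]}'|egrep 'pos|force|width'; python3 -m creep '{"dr":[[0,0,0],[0,0,0],[0,0,0]],"travel":[[-0.003,0,0],[-0.003,0,0],[-0.003,0,0]],"claw":[150,150,150]}'|egrep 'pos|force|width'; python3 -c "
from h import *
s=st();y=np.radians(-5.7);ey=np.array([-np.sin(y),np.cos(y)]);print('gap if contact',s['tcp_pos'][:2]@ey-(np.array([.5614,-.0689])@ey))"
```

```text
tcp_pos: [0.5685, -0.0295, 0.0503]
force: [1.3, 8.1, -1.5]
grip_width: 0.0367
tcp_pos: [0.5685, -0.0296, 0.0503]
force: [1.4, 11.6, -2.2]
grip_width: 0.0361
t 26.15 tcp [ 0.5685 -0.0296  0.0503] yaw x-axis 84.23 tilt z [-0.      0.0034 -1.    ] F [ 1.4  11.59 -2.23] w 0.0361
gap if contact 0.039835215611753086
```

```bash
python3 -m creep '{"dr":[[0,0,0],[0,0,0],[0,0,0],[0,0,0],[0,0,0]],"travel":[[0.06,0,0],[0.085,0,0],[0.11,0,0],[0.14,0,0],[0.165,0,0]],"claw":[150,150,150,150,150]}'|egrep 'pos|force|width';python3 -m creep '{"dr":[[0,0,0],[0,0,0],[0,0,0],[0,0,0],[0,0,0]],"travel":[[0.025,0,0],[0.04,0,0],[0.04,0,0],[0.025,0,0],[0.025,0,-0.1]],"claw":[150,150,150,150,150]}'|egrep 'pos|force|width'; python3 -m creep '{"dr":[[0,0,0],[0,0,0],[0,0,0]],"travel":[[0,0,-0.1],[0,0,-0.13],[0,0,-0.13]],"claw":[150,80,80]}'|egrep 'pos|force|width'; python3 -c "
from h import *
s=st();im=imaging.get_image('wrist');m=imaging.camera_model('wrist');np.save('w17m.npy',m,allow_pickle=True);cv2.imwrite('pics/w17.png',im[:,:,::-1])"
```

```text
tcp_pos: [0.5731, 0.0175, 0.0505]
force: [-1.2, -1.5, -0.1]
grip_width: 0.0363
tcp_pos: [0.5693, 0.0244, 0.0752]
force: [-0.8, 0.7, -0.4]
grip_width: 0.0363
tcp_pos: [0.5772, 0.0245, 0.1233]
force: [0.6, -0.6, 0.9]
grip_width: 0.0476
t 27.23 tcp [0.5772 0.0245 0.1233] yaw x-axis 84.27 tilt z [ 0.0075  0.     -1.    ] F [ 0.58 -0.61  0.89] w 0.0476
```

View pics/w17.png

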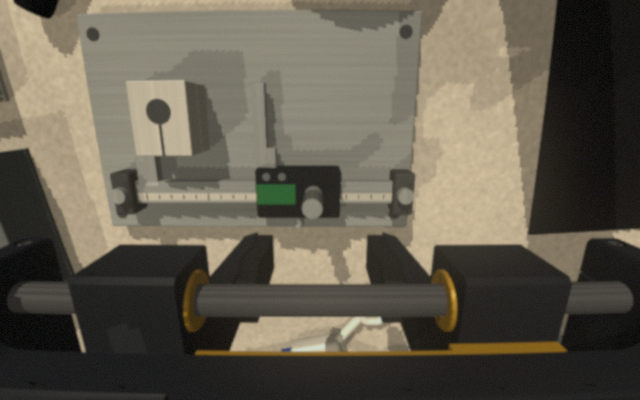

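```bash
python3 -c "
from h import *
st();plan((.5018,-.0774,.1),84.3)"; python3 -m creep '{"dr":[[0,0,0],[0,0,0],[0,0,0],[0,0,0],[0,0,0]],"travel":[[-0.36,-0.21,0],[-0.36,-0.21,0.0],[-0.36,-0.21,0.0],[-0.36,-0.21,0.07],[-0.36,-0.21,0.07]],"claw":[80,80,80,80,80]}' >/dev/null; python3 -m creep '{"dr":[[0,0,0],[0,0,0]],"travel":[[0,0,0],[0,0,0]],"claw":[80,80]}' >/dev/null; python3 -c "
from h import *
st();plan((.5018,-.0774,.035),84.3)
im=imaging.get_image('wrist');cv2.imwrite('pics/w18.png',im[:,:,::-1])"
```

```text
t 27.28 tcp [0.5756 0.0246 0.1211] yaw x-axis 84.27 tilt z [ 3.9e-03  1.0e-04 -1.0e+00] F [-0.76 -0.13 -0.79] w 0.0517
PLAN dr [0.0024, -0.0003, -0.0004] travel [-0.3628, -0.2109, 0.0695] rows>=3.1
t 27.87 tcp [ 0.5005 -0.0757  0.0979] yaw x-axis 84.31 tilt z [-1.6e-03  6.0e-04 -1.0e+00] F [-0.21  0.63 -0.1 ] w 0.0607
PLAN dr [-0.001, -0.0003, 0.0001] travel [-0.0052, 0.0052, 0.2097] rows>=1.5
```

View pics/w18.png

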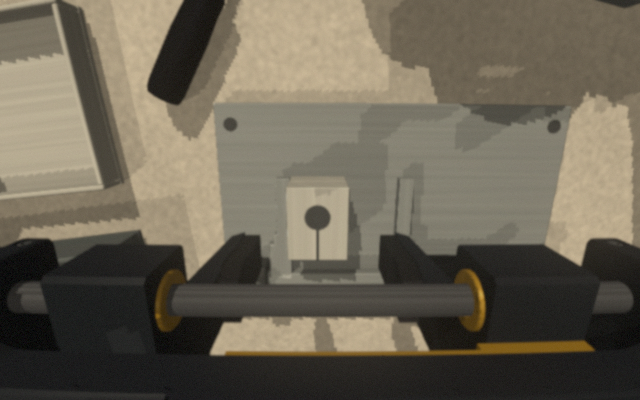

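Centred. Descend, grip, lift.

```bash
python3 -m creep '{"dr":[[0,0,0],[0,0,0],[0,0,0],[0,0,0],[0,0,0]],"travel":[[-0.004,0.006,0.1],[-0.004,0.006,0.17],[-0.004,0.006,0.2],[-0.004,0.006,0.207],[-0.004,0.006,0.207]],"claw":[80,80,80,80,80]}' |egrep 'pos|force|width';python3 -m creep '{"dr":[[0,0,0],[0,0,0],[0,0,0],[0,0,0],[0,0,0]],"travel":[[0,0,0],[0,0,0],[0,0,0],[0,0,0],[0,0,0]],"claw":[200,200,200,200,200]}' 25 |egrep 'pos|force|width'; python3 -m creep '{"dr":[[0,0,0],[0,0,0],[0,0,0],[0,0,0],[0,0,0]],"travel":[[0,0,-0.03],[0,0,-0.1],[0,0,-0.2],[0,0,-0.28],[0,0,-0.28]],"claw":[200,200,200,200,200]}' |egrep 'pos|force|width'; python3 -c "
from h import *
for d in imaging.regions_of('top','kit_tray')[:0]: pass
im=imaging.get_image('top'); crop(im,380,130,540,250,5,'pics/t1.png')
st();plan((.403,-.29,.1),84.3)"
```

```text
tcp_pos: [0.5025, -0.077, 0.0363]
force: [0.4, -0.3, -0.7]
grip_width: 0.0605
tcp_pos: [0.5035, -0.0777, 0.0378]
force: [0.6, 0.9, 5.4]
grip_width: 0.0397
tcp_pos: [0.506, -0.0785, 0.1261]
force: [1.7, -0.6, -0.3]
grip_width: 0.0398
t 29.27 tcp [ 0.503  -0.0779  0.1215] yaw x-axis 84.29 tilt z [ 2.4e-03 -6.0e-04 -1.0e+00] F [-0.31  0.4  -1.32] w 0.0398
PLAN dr [0.0015, 0.0002, -0.0002] travel [-0.7366, -0.2614, 0.0715] rows>=5.6
```

View pics/t1.png

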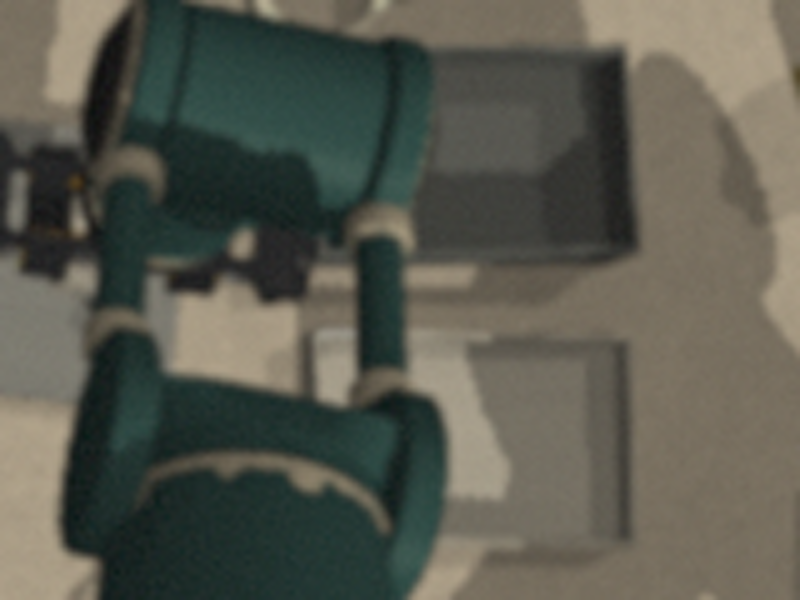

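```bash
python3 -c "
from h import *
for u in [(627,342),(627,542),(307,333)]: print(pix2plane('top',(380+u[0]/5,130+u[1]/5),.025).round(3))"
python3 -m creep '{"dr":[[0,0,0],[0,0,0],[0,0,0],[0,0,0],[0,0,0]],"travel":[[-0.73,-0.26,0],[-0.73,-0.26,0],[-0.73,-0.26,0],[-0.73,-0.26,0],[-0.73,-0.26,0]],"claw":[200,200,200,200,200]}' >/dev/null;  python3 -m creep '{"dr":[[0,0,0],[0,0,0],[0,0,0]],"travel":[[-0.06,-0.02,0],[-0.06,-0.02,0],[-0.06,-0.02,0]],"claw":[200,200,200]}' >/dev/null; python3 -c "
from h import *
st();plan((.403,-.29,.1),84.3)
im=imaging.get_image('wrist');cv2.imwrite('pics/w19.png',im[:,:,::-1])"
```

```text
[ 0.463 -0.429  0.025]
[ 0.34  -0.426  0.025]
[ 0.465 -0.228  0.025]
t 29.93 tcp [ 0.4037 -0.283   0.1185] yaw x-axis 84.11 tilt z [-0.0029  0.0028 -1.    ] F [ 0.36  0.84 -1.49] w 0.04
PLAN dr [-0.002, -0.0016, -0.0021] travel [-0.0236, 0.0002, 0.0616] rows>=0.5
```

View pics/w19.png

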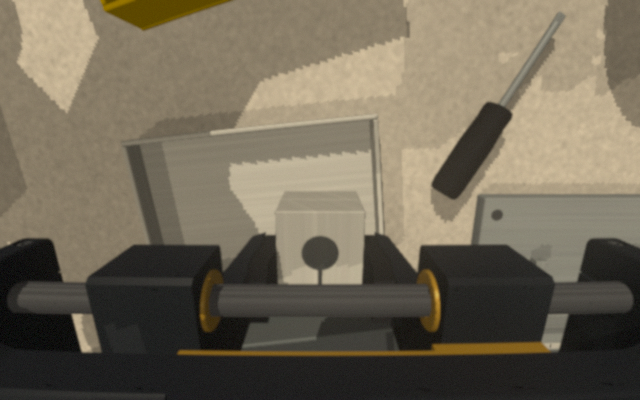

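```bash
python3 -m creep '{"dr":[[0,0,-0.05],[0,0,-0.05],[0,0,-0.05],[0,0,-0.05],[0,0,-0.05]],"travel":[[-0.035,0,0],[-0.037,0,0.1],[-0.037,0,0.2],[-0.037,0,0.26],[-0.037,0,0.29]],"claw":[200,200,200,200,200]}' |egrep 'pos|force|width';  python3 -m creep '{"dr":[[0,0,0],[0,0,0]],"travel":[[0,0,0],[0,0,0]],"claw":[200,200]}' |egrep 'pos|force|width'; python3 -c "
from h import *
s=st()"
```

```text
tcp_pos: [0.4026, -0.2908, 0.0299]
force: [-0.2, 0.9, -2.9]
grip_width: 0.0397
tcp_pos: [0.4046, -0.2932, 0.0332]
force: [0.7, -0.1, -1.2]
grip_width: 0.0395
t 30.57 tcp [ 0.4046 -0.2932  0.0332] yaw x-axis 88.87 tilt z [-0.0011  0.001  -1.    ] F [ 0.75 -0.14 -1.16] w 0.0395
```

```bash
python3 -m creep '{"dr":[[0,0,0],[0,0,0],[0,0,0],[0,0,0]],"travel":[[0,0,0.012],[0,0,0.02],[0,0,0.02],[0,0,0.02]],"claw":[200,200,200,200]}' |egrep 'pos|force|width';  python3 -m creep '{"dr":[[0,0,0],[0,0,0],[0,0,0]],"travel":[[0,0,0.004],[0,0,0.007],[0,0,0.007]],"claw":[200,200,200]}' |egrep 'pos|force|width'
```

```text
tcp_pos: [0.4049, -0.2947, 0.0283]
force: [-0.2, 0.2, -2.3]
grip_width: 0.04
tcp_pos: [0.4047, -0.2947, 0.0258]
force: [-0.7, 1.0, 0.5]
grip_width: 0.0397
```

```bash
python3 -m creep '{"dr":[[0,0,0],[0,0,0],[0,0,0],[0,0,0],[0,0,0]],"travel":[[0,0,-0.003],[0,0,-0.003],[0,0,-0.003],[0,0,-0.003],[0,0,-0.003]],"claw":[80,80,80,80,80]}' |egrep 'pos|force|width'; python3 -m creep '{"dr":[[0,0,0],[0,0,0],[0,0,0],[0,0,0],[0,0,0]],"travel":[[0,0,-0.1],[0,0,-0.22],[0,0,-0.34],[0,0,-0.44],[0,0,-0.44]],"claw":[80,80,80,80,80]}' |egrep 'pos|force|width'; python3 -c "
from h import *
im=imaging.get_image('wrist');cv2.imwrite('pics/w20.png',im[:,:,::-1])
st();plan((.54,.33,.2),84.3)"
```

```text
tcp_pos: [0.4045, -0.2943, 0.0264]
force: [0.1, 0.5, -0.2]
grip_width: 0.0607
tcp_pos: [0.4083, -0.2974, 0.1657]
force: [1.1, -0.9, 0.9]
grip_width: 0.0604
t 32.03 tcp [ 0.407  -0.2964  0.1627] yaw x-axis 88.79 tilt z [ 0.0068 -0.0055 -1.    ] F [ 0.58 -0.87  0.1 ] w 0.0604
PLAN dr [0.0045, 0.0032, 0.0499] travel [2.0961, 0.4002, -0.133] rows>=15.4
```

View pics/w20.png

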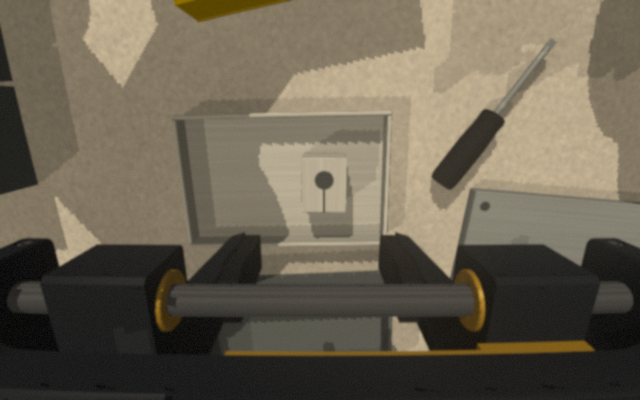

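Block stands in the kit tray (324,183). On to the drum, three long traverses.

```bash
python3 -m creep '{"dr":[[0,0,0.05],[0,0,0.05],[0,0,0.05],[0,0,0.05],[0,0,0.05]],"travel":[[0.69,0.135,-0.12],[0.69,0.135,-0.12],[0.69,0.135,-0.12],[0.69,0.135,-0.12],[0.69,0.135,-0.12]],"claw":[30,30,30,30,30]}' >/dev/null; python3 -c "
from h import *
st();plan((.54,.33,.2),84.3)"
```

```text
t 32.45 tcp [ 0.447  -0.0918  0.1919] yaw x-axis 84.23 tilt z [-2.5e-03  7.0e-04 -1.0e+00] F [ 0.94  0.37 -0.4 ] w 0.0778
PLAN dr [-0.0017, -0.0003, -0.0008] travel [1.4299, 0.1672, -0.0267] rows>=10.4
```

```bash
python3 -m creep '{"dr":[[0,0,0],[0,0,0],[0,0,0],[0,0,0],[0,0,0]],"travel":[[0.69,0.08,0],[0.69,0.08,0],[0.69,0.08,0],[0.69,0.08,0],[0.69,0.08,0]],"claw":[30,30,30,30,30]}' >/dev/null;python3 -m creep '{"dr":[[0,0,0],[0,0,0],[0,0,0],[0,0,0],[0,0,0]],"travel":[[0.69,0.08,0],[0.69,0.08,0],[0.69,0.08,0],[0.69,0.08,0],[0.69,0.08,0]],"claw":[30,30,30,30,30]}' >/dev/null; python3 -m creep '{"dr":[[0,0,0],[0,0,0]],"travel":[[0,0,0],[0,0,0]],"claw":[30,30]}' >/dev/null; python3 -c "
from h import *
st();m=imaging.camera_model('wrist');np.save('w21m.npy',m,allow_pickle=True);im=imaging.get_image('wrist');cv2.imwrite('pics/w21.png',im[:,:,::-1])
for n in ['drum_tall','drum_mid','drum_short']:
    print(n,[(round(d['score'],2),[int(v) for v in d['extent']]) for d in imaging.regions_of('wrist',n)[:3]])
"
```

```text
t 33.45 tcp [0.536  0.3149 0.1907] yaw x-axis 84.49 tilt z [-0.0034 -0.0019 -1.    ] F [-1.07 -0.3   0.41] w 0.0781
drum_tall [(0.66, [322, 154, 364, 202])]
drum_mid [(0.65, [0, 162, 28, 221]), (0.26, [0, 160, 78, 245])]
drum_short []
```

View pics/w21.png

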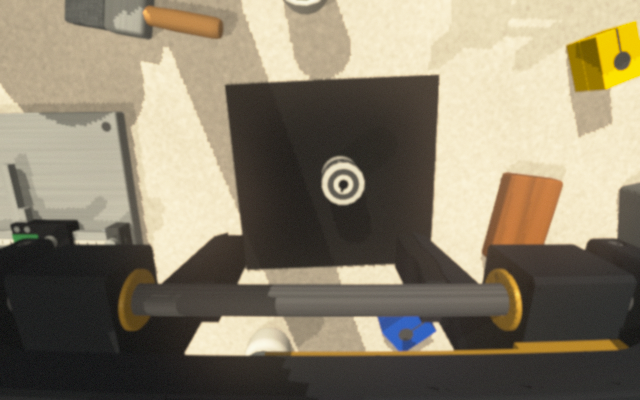

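```bash
python3 -c "
from h import *
m1=np.load('w5m.npy',allow_pickle=True).item();m2=np.load('w21m.npy',allow_pickle=True).item()
im=cv2.imread('pics/w21.png');g=cv2.cvtColor(im,cv2.COLOR_BGR2GRAY);crop(im[:,:,::-1],300,140,390,220,8,'pics/w21c.png')
b=(g[150:210,315:370]>110).astype('uint8');cs,_=cv2.findContours(b,cv2.RETR_EXTERNAL,cv2.CHAIN_APPROX_NONE);c=max(cs,key=cv2.contourArea)[:,0]+[315,150]
print(c.min(0),c.max(0)); e=cv2.fitEllipse(c.astype('float32'));print(e)
for z in (.039,.046,.053): print(z,pix2plane('wrist',(279.8,198.2),z,m1)[:2].round(4),pix2plane('wrist',e[0],z,m2)[:2].round(4))
"
```

```text
[321 156] [364 204]
((341.951171875, 181.3218994140625), (41.87566375732422, 47.989009857177734), 157.9156494140625)
0.039 [0.5325 0.3329] [0.5336 0.3369]
0.046 [0.533  0.3349] [0.5321 0.3366]
0.053 [0.5336 0.337 ] [0.5306 0.3362]
```

View pics/w21c.png

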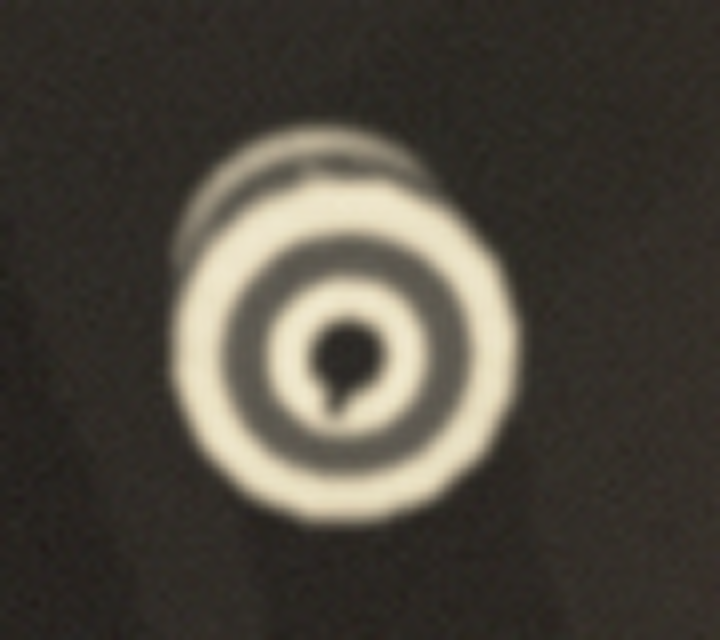

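```bash
python3 -c "
from h import *
m1=np.load('w5m.npy',allow_pickle=True).item();m2=np.load('w21m.npy',allow_pickle=True).item()
for z in (.039,.046,.053): 
  p=pix2plane('wrist',(343.1,183.7),z,m2); a=proj('wrist',(p[0]+.02,p[1],z),m2);b=proj('wrist',(p[0],p[1],.003),m2); print(z,pix2plane('wrist',(279.8,198.2),z,m1)[:2].round(4),p[:2].round(4),'base ctr',b)
st();plan((.5335,.336,.08),84.3);plan((.5335,.336,.021),84.3)
"
```

```text
0.039 [0.5325 0.3329] [0.5361 0.3379] base ctr [340.77883044 176.72680846]
0.046 [0.533  0.3349] [0.5345 0.3375] base ctr [340.3242004  175.36143395]
0.053 [0.5336 0.337 ] [0.5329 0.3371] base ctr [339.86849471 173.9929644 ]
t 33.65 tcp [0.5365 0.3118 0.1924] yaw x-axis 84.22 tilt z [-0.0016 -0.0012 -1.    ] F [ 0.3   0.54 -0.55] w 0.0775
PLAN dr [-0.0009, 0.0009, -0.0009] travel [0.0799, -0.0174, 0.3746] rows>=2.8
PLAN dr [-0.0009, 0.0009, -0.0009] travel [0.0802, -0.0171, 0.5713] rows>=4.2
```

```bash
python3 -m creep '{"dr":[[0,0,0],[0,0,0],[0,0,0],[0,0,0],[0,0,0]],"travel":[[0.083,-0.018,0.1],[0.083,-0.018,0.22],[0.083,-0.018,0.34],[0.083,-0.018,0.37],[0.083,-0.018,0.37]],"claw":[65,65,65,65,65]}' |egrep 'pos|force|width'; python3 -m creep '{"dr":[[0,0,0],[0,0,0]],"travel":[[0,0,0],[0,0,0]],"claw":[65,65]}' >/dev/null; python3 -c "
from h import *
im=imaging.get_image('wrist');cv2.imwrite('pics/w22.png',im[:,:,::-1])
st();plan((.5333,.337,.021),84.3)
"
```

```text
tcp_pos: [0.5313, 0.3357, 0.0786]
force: [-0.8, 1.1, 0.2]
grip_width: 0.0656
t 34.28 tcp [0.5363 0.3393 0.0855] yaw x-axis 84.24 tilt z [ 0.0043  0.0025 -1.    ] F [-0.51  0.23  0.38] w 0.0657
PLAN dr [0.0025, -0.0018, -0.0006] travel [-0.0092, -0.0099, 0.215] rows>=1.6
```

View pics/w22.png

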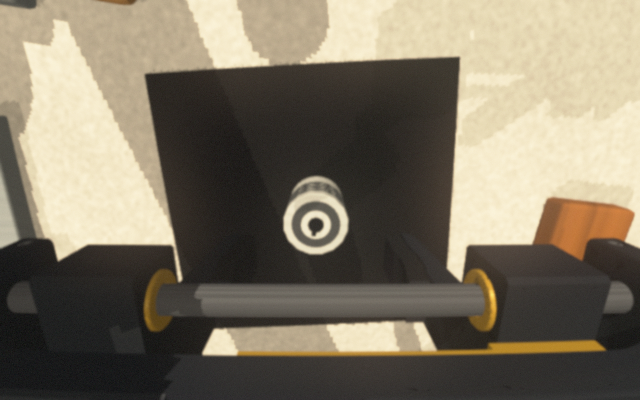

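Drum centred between the fingers. Descend and grip.

```bash
python3 -m creep '{"dr":[[0,0,0],[0,0,0],[0,0,0],[0,0,0],[0,0,0]],"travel":[[-0.004,-0.004,0.08],[-0.004,-0.004,0.16],[-0.004,-0.004,0.195],[-0.004,-0.004,0.205],[-0.004,-0.004,0.205]],"claw":[65,65,65,65,65]}' |egrep 'pos|force|width'; python3 -m creep '{"dr":[[0,0,0],[0,0,0],[0,0,0],[0,0,0],[0,0,0]],"travel":[[0,0,0],[0,0,0],[0,0,0],[0,0,0],[0,0,0]],"claw":[210,210,210,210,210]}' 20 |egrep 'pos|force|width';python3 -m creep '{"dr":[[0,0,0],[0,0,0],[0,0,0]],"travel":[[0,0,0],[0,0,0],[0,0,0]],"claw":[210,210,210]}' |egrep 'pos|force|width'
```

```text
tcp_pos: [0.533, 0.3376, 0.0212]
force: [0.7, -0.2, 0.5]
grip_width: 0.0655
tcp_pos: [0.5336, 0.3379, 0.022]
force: [0.3, -1.7, 3.7]
grip_width: 0.0392
tcp_pos: [0.5336, 0.3379, 0.022]
force: [-1.2, -1.4, 4.9]
grip_width: 0.0399
```

```bash
python3 -m creep '{"dr":[[0,0,0],[0,0,0],[0,0,0],[0,0,0],[0,0,0]],"travel":[[0,0,-0.03],[0,0,-0.1],[0,0,-0.2],[0,0,-0.3],[0,0,-0.3]],"claw":[210,210,210,210,210]}' |egrep 'pos|force|width'; python3 -c "
from h import *
st();plan((.5023,-.0604,.12),84.3)"
```

```text
tcp_pos: [0.5365, 0.3399, 0.1178]
force: [2.6, 1.1, -0.2]
grip_width: 0.0397
t 35.78 tcp [0.5365 0.3399 0.1178] yaw x-axis 84.29 tilt z [ 0.009   0.0055 -0.9999] F [ 2.57  1.09 -0.21] w 0.0397
PLAN dr [0.0054, -0.0041, -0.0001] travel [-1.3391, 0.0195, -0.0158] rows>=9.6
```

```bash
python3 -m creep '{"dr":[[0,0,0],[0,0,0],[0,0,0],[0,0,0],[0,0,0]],"travel":[[-0.69,0.008,-0.03],[-0.69,0.008,-0.03],[-0.69,0.008,-0.03],[-0.69,0.008,-0.03],[-0.69,0.008,-0.03]],"claw":[210,210,210,210,210]}' >/dev/null;python3 -m creep '{"dr":[[0,0,0],[0,0,0],[0,0,0],[0,0,0],[0,0,0]],"travel":[[-0.64,0.008,0],[-0.64,0.008,0],[-0.64,0.008,0],[-0.64,0.008,0],[-0.64,0.008,0]],"claw":[210,210,210,210,210]}' >/dev/null; python3 -m creep '{"dr":[[0,0,0],[0,0,0]],"travel":[[0,0,0],[0,0,0]],"claw":[210,210]}' >/dev/null; python3 -c "
from h import *
im=imaging.get_image('wrist');cv2.imwrite('pics/w23.png',im[:,:,::-1])
st();plan((.5023,-.0604,.04),84.3)"
```

```text
t 36.83 tcp [ 0.4973 -0.0599  0.1192] yaw x-axis 84.18 tilt z [-1.1e-03  8.0e-04 -1.0e+00] F [ 1.06  0.37 -1.72] w 0.0399
PLAN dr [-0.0008, -0.0005, -0.0013] travel [-0.0002, 0.0171, 0.2639] rows>=1.9
```

View pics/w23.png

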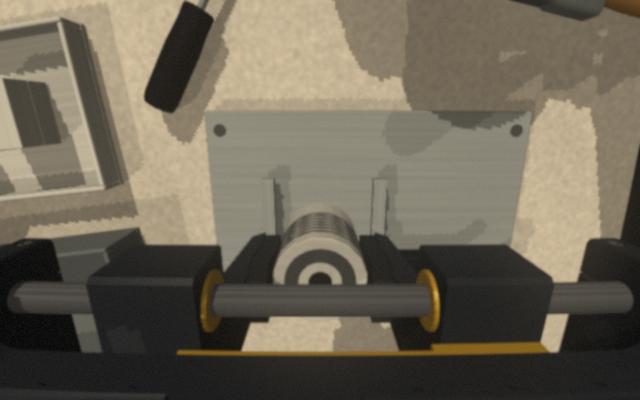

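```bash
python3 -m creep '{"dr":[[0,0,0],[0,0,0],[0,0,0],[0,0,0],[0,0,0]],"travel":[[0,0.014,0.05],[0,0.014,0.14],[0,0.014,0.21],[0,0.014,0.25],[0,0.014,0.26]],"claw":[210,210,210,210,210]}' |egrep 'pos|force|width'; python3 -m creep '{"dr":[[0,0,0],[0,0,0],[0,0,0]],"travel":[[0,0,0],[0,0,0.0],[0,0,0]],"claw":[210,210,210]}' |egrep 'pos|force|width'
```

```text
tcp_pos: [0.4997, -0.0585, 0.039]
force: [0.3, 0.0, -1.4]
grip_width: 0.039
tcp_pos: [0.5035, -0.0602, 0.0432]
force: [0.7, -0.8, -0.8]
grip_width: 0.0398
```

```bash
python3 -m creep '{"dr":[[0,0,0],[0,0,0],[0,0,0],[0,0,0]],"travel":[[0,0,0.012],[0,0,0.022],[0,0,0.022],[0,0,0.022]],"claw":[210,210,210,210]}' |egrep 'pos|force|width'; python3 -m creep '{"dr":[[0,0,0],[0,0,0],[0,0,0]],"travel":[[0,0,0.004],[0,0,0.007],[0,0,0.007]],"claw":[210,210,210]}' |egrep 'pos|force|width'
```

```text
tcp_pos: [0.502, -0.0603, 0.0353]
force: [-0.6, -0.5, -0.8]
grip_width: 0.0393
tcp_pos: [0.5023, -0.0604, 0.0349]
force: [-5.4, 0.5, 12.4]
grip_width: 0.0394
```

```bash
python3 -m creep '{"dr":[[0,0,0],[0,0,0],[0,0,0],[0,0,0],[0,0,0]],"travel":[[0,0,-0.006],[0,0,-0.006],[0,0,-0.006],[0,0,-0.006],[0,0,-0.006]],"claw":[210,105,105,105,105]}' |egrep 'pos|force|width'; python3 -m creep '{"dr":[[0,0,0],[0,0,0],[0,0,0],[0,0,0],[0,0,0]],"travel":[[0,0,-0.05],[0,0,-0.15],[0,0,-0.25],[0,0,-0.28],[0,0,-0.28]],"claw":[105,105,105,150,150]}' |egrep 'pos|force|width'; python3 -c "
from h import *
y=np.radians(-5.7);ey=np.array([-np.sin(y),np.cos(y)]);p=np.array([.562,-.0689])+ey*(.075+.0111);print(p)
st();plan((p[0],p[1],.115),84.3);im=imaging.get_image('wrist');cv2.imwrite('pics/w24.png',im[:,:,::-1])"
```

```text
tcp_pos: [0.5022, -0.0603, 0.0349]
force: [0.1, -0.1, 0.2]
grip_width: 0.0519
tcp_pos: [0.5048, -0.0607, 0.1221]
force: [0.9, -0.2, -0.2]
grip_width: 0.0405
[0.57055143 0.01677428]
t 38.92 tcp [ 0.5048 -0.0607  0.1221] yaw x-axis 84.29 tilt z [ 0.0066 -0.0011 -1.    ] F [ 0.88 -0.15 -0.18] w 0.0405
PLAN dr [0.0042, 0.0003, -0.0001] travel [0.2789, 0.1922, 0.0248] rows>=2.4
```

View pics/w24.png

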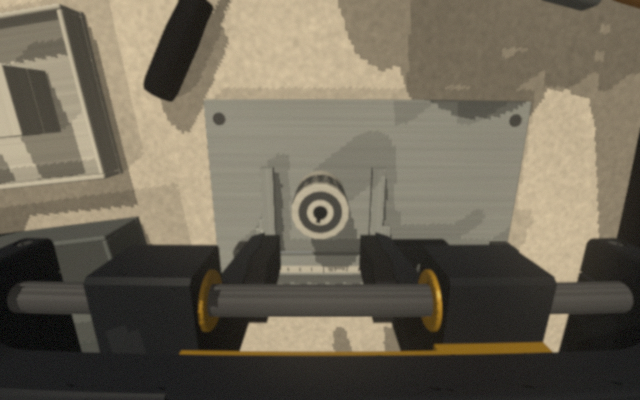

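```bash
python3 -m creep '{"dr":[[0,0,0],[0,0,0],[0,0,0],[0,0,0],[0,0,0]],"travel":[[0.279,0.191,0],[0.279,0.191,0],[0.279,0.191,0],[0.279,0.191,0],[0.279,0.191,0]],"claw":[150,150,150,150,150]}' |egrep 'pos|force|width'; python3 -c "
from h import *
st();plan((.5705,.0168,.05),84.3);im=imaging.get_image('wrist');cv2.imwrite('pics/w25.png',im[:,:,::-1])"
```

```text
tcp_pos: [0.5661, 0.0179, 0.1164]
force: [-0.5, 0.1, 0.4]
grip_width: 0.0363
t 39.38 tcp [0.5661 0.0179 0.1164] yaw x-axis 84.4 tilt z [-4.4e-03 -3.0e-04 -1.0e+00] F [-0.48  0.13  0.42] w 0.0363
PLAN dr [-0.0028, 0.0004, 0.0012] travel [-0.0022, 0.0159, 0.2213] rows>=1.6
```

View pics/w25.png

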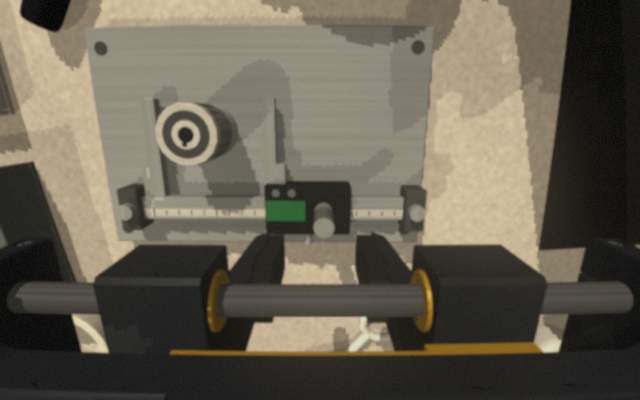

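```bash
python3 -m creep '{"dr":[[0,0,0],[0,0,0],[0,0,0],[0,0,0],[0,0,0]],"travel":[[0.003,0.01,0.08],[0.003,0.01,0.18],[0.003,0.01,0.22],[0,0.01,0.22],[-0.02,0.01,0.22]],"claw":[150,150,150,150,150]}' |egrep 'pos|force|width'; python3 -m creep '{"dr":[[0,0,0],[0,0,0],[0,0,0],[0,0,0],[0,0,0]],"travel":[[-0.015,0,0],[-0.03,0,0],[-0.045,0,0],[-0.06,0,0],[-0.075,0,0]],"claw":[150,150,150,150,150]}'|egrep 'pos|force|width'; python3 -c "
from h import *
s=st();y=np.radians(-5.7);ey=np.array([-np.sin(y),np.cos(y)]);print('gap if contact',s['tcp_pos'][:2]@ey-(np.array([.5614,-.0689])@ey))"
```

```text
tcp_pos: [0.5681, 0.0107, 0.0518]
force: [0.3, -1.0, 0.2]
grip_width: 0.0361
tcp_pos: [0.5684, -0.0119, 0.0541]
force: [0.3, 1.0, 0.8]
grip_width: 0.0364
t 40.27 tcp [ 0.5684 -0.0119  0.0541] yaw x-axis 84.27 tilt z [ 0.002  0.    -1.   ] F [0.29 0.98 0.82] w 0.0364
gap if contact 0.057429688897017994
```

```bash
python3 -m creep '{"dr":[[0,0,0],[0,0,0],[0,0,0],[0,0,0],[0,0,0]],"travel":[[-0.01,0,0.004],[-0.02,0,0.01],[-0.03,0,0.01],[-0.04,0,0.01],[-0.045,0,0.01]],"claw":[150,150,150,150,150]}' |egrep 'pos|force|width'; python3 -m creep '{"dr":[[0,0,0],[0,0,0],[0,0,0],[0,0,0],[0,0,0]],"travel":[[-0.003,0,0],[-0.005,0,0],[-0.007,0,0],[-0.009,0,0],[-0.009,0,0]],"claw":[150,150,150,150,150]}'|egrep 'pos|force|width'; python3 -c "
from h import *
s=st();y=np.radians(-5.7);ey=np.array([-np.sin(y),np.cos(y)]);print('gap if contact',s['tcp_pos'][:2]@ey-(np.array([.5614,-.0689])@ey));im=imaging.get_image('wrist');crop(im,60,0,470,260,1.9,'pics/w26.png')"
```

```text
tcp_pos: [0.5668, -0.0252, 0.0502]
force: [1.8, 2.0, 0.9]
grip_width: 0.036
tcp_pos: [0.566, -0.0275, 0.0499]
force: [1.6, 1.9, 1.0]
grip_width: 0.0357
t 41.10 tcp [ 0.566  -0.0275  0.0499] yaw x-axis 84.3 tilt z [-1.e-04 -1.e-04 -1.e+00] F [1.61 1.9  0.96] w 0.0357
gap if contact 0.041621961342944325
```

View pics/w26.png

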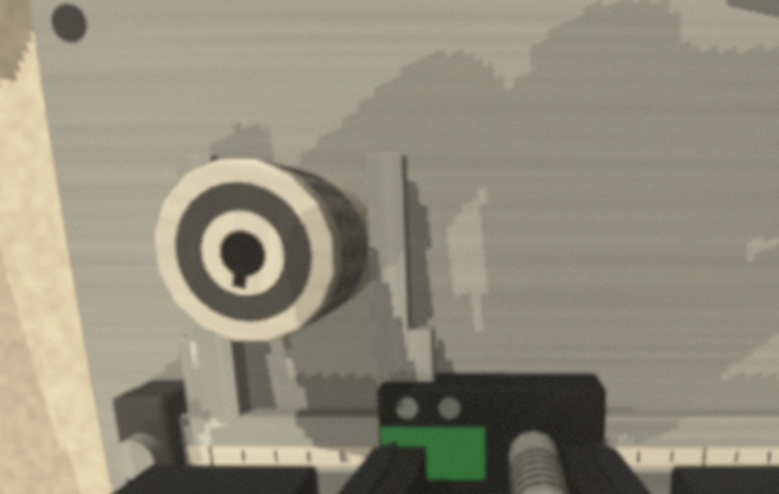

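```bash
python3 -m creep '{"dr":[[0,0,0],[0,0,0],[0,0,0],[0,0,0]],"travel":[[-0.003,0,0],[-0.006,0,0],[-0.008,0,0],[-0.008,0,0]],"claw":[150,150,150,150]}' |egrep 'pos|force|width';  python3 -c "
from h import *
s=st();y=np.radians(-5.7);ey=np.array([-np.sin(y),np.cos(y)]);print('gap if contact',s['tcp_pos'][:2]@ey-(np.array([.5614,-.0689])@ey))"; python3 -m creep '{"dr":[[0,0,0],[0,0,0],[0,0,0],[0,0,0]],"travel":[[-0.003,0,0],[-0.005,0,0],[-0.005,0,0],[-0.005,0,0]],"claw":[150,150,150,150]}' |egrep 'pos|force|width';  python3 -c "
from h import *
s=st();y=np.radians(-5.7);ey=np.array([-np.sin(y),np.cos(y)]);print('gap if contact',s['tcp_pos'][:2]@ey-(np.array([.5614,-.0689])@ey))"
```

```text
tcp_pos: [0.5656, -0.0293, 0.0499]
force: [1.3, 4.8, 0.2]
grip_width: 0.0363
t 41.48 tcp [ 0.5656 -0.0293  0.0499] yaw x-axis 84.26 tilt z [-2.e-04  1.e-03 -1.e+00] F [1.31 4.79 0.19] w 0.0363
gap if contact 0.03978315474368229
tcp_pos: [0.5656, -0.0296, 0.0498]
force: [2.8, 8.5, 0.3]
grip_width: 0.0367
t 41.82 tcp [ 0.5656 -0.0296  0.0498] yaw x-axis 84.23 tilt z [ 0.      0.0029 -1.    ] F [2.78 8.5  0.29] w 0.0367
gap if contact 0.039509888168920135
```

```bash
python3 -m creep '{"dr":[[0,0,0],[0,0,0],[0,0,0],[0,0,0],[0,0,0]],"travel":[[0.06,0,0],[0.085,0,0],[0.11,0,0],[0.14,0,0],[0.165,0,0]],"claw":[150,150,150,150,150]}'|egrep 'pos|force|width';python3 -m creep '{"dr":[[0,0,0],[0,0,0],[0,0,0],[0,0,0],[0,0,0]],"travel":[[0.025,0,0],[0.03,0,0],[0.03,0,0],[0.01,0,0],[0.01,0,-0.1]],"claw":[150,150,150,150,150]}'|egrep 'pos|force|width'; python3 -m creep '{"dr":[[0,0,0],[0,0,0],[0,0,0]],"travel":[[0,0,-0.1],[0,0,-0.15],[0,0,-0.15]],"claw":[150,90,90]}'|egrep 'pos|force|width'; python3 -c "
from h import *
s=st();im=imaging.get_image('wrist');m=imaging.camera_model('wrist');cv2.imwrite('pics/w27.png',im[:,:,::-1])
y=np.radians(-5.7);ex=np.array([np.cos(y),np.sin(y)]);ey=np.array([-np.sin(y),np.cos(y)]);C=np.array([.516,-.0236]);p=C+ex*-.0097+ey*-.055;print(p)
plan((p[0],p[1],.1),84.3)"
```

```text
tcp_pos: [0.5699, 0.0181, 0.0496]
force: [-1.3, -1.5, -0.4]
grip_width: 0.0364
tcp_pos: [0.566, 0.0201, 0.0746]
force: [0.2, -1.0, -0.6]
grip_width: 0.0361
tcp_pos: [0.5745, 0.0202, 0.1298]
force: [0.5, 0.1, 1.4]
grip_width: 0.0473
t 42.90 tcp [0.5745 0.0202 0.1298] yaw x-axis 84.26 tilt z [ 9.e-03 -1.e-04 -1.e+00] F [0.54 0.1  1.38] w 0.0473
[ 0.50088537 -0.07736465]
PLAN dr [0.0035, -0.0003, -0.0005] travel [-0.348, -0.2068, 0.0902] rows>=3.0
```

View pics/w27.png

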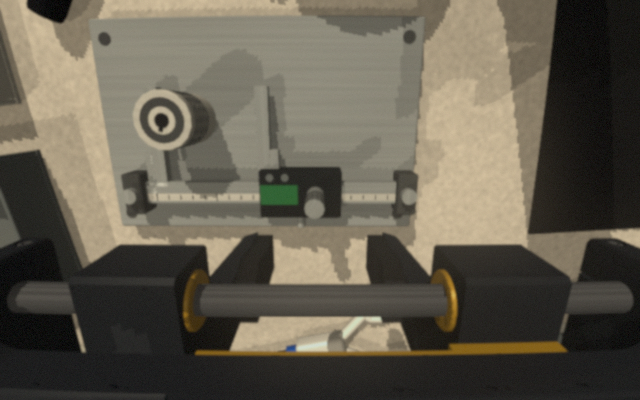

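```bash
python3 -m creep '{"dr":[[0,0,0],[0,0,0],[0,0,0],[0,0,0],[0,0,0]],"travel":[[-0.35,-0.2,0],[-0.35,-0.2,0.0],[-0.35,-0.2,0.0],[-0.35,-0.2,0.09],[-0.35,-0.2,0.09]],"claw":[80,80,80,80,80]}' >/dev/null; python3 -m creep '{"dr":[[0,0,0],[0,0,0]],"travel":[[0,0,0],[0,0,0]],"claw":[80,80]}' >/dev/null; python3 -c "
from h import *
st();plan((.5015,-.0774,.035),84.3)
im=imaging.get_image('wrist');cv2.imwrite('pics/w28.png',im[:,:,::-1])"
```

```text
t 43.53 tcp [ 0.5004 -0.0772  0.0973] yaw x-axis 84.3 tilt z [-1.7e-03  6.0e-04 -1.0e+00] F [ 0.36 -0.24 -0.23] w 0.0603
PLAN dr [-0.0011, -0.0003, 0.0] travel [-0.0003, 0.0041, 0.2078] rows>=1.5
```

View pics/w28.png

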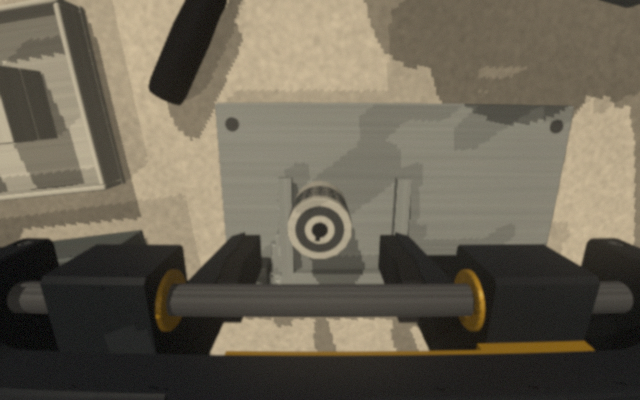

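```bash
python3 -m creep '{"dr":[[0,0,0],[0,0,0],[0,0,0],[0,0,0],[0,0,0]],"travel":[[0,0.004,0.1],[0,0.004,0.17],[0,0.004,0.2],[0,0.004,0.205],[0,0.004,0.205]],"claw":[80,80,80,80,80]}' |egrep 'pos|force|width';python3 -m creep '{"dr":[[0,0,0],[0,0,0],[0,0,0],[0,0,0],[0,0,0]],"travel":[[0,0,0],[0,0,0],[0,0,0],[0,0,0],[0,0,0]],"claw":[210,210,210,210,210]}' 20 |egrep 'pos|force|width'; python3 -m creep '{"dr":[[0,0,0],[0,0,0]],"travel":[[0,0,0],[0,0,0]],"claw":[210,210]}' |egrep 'pos|force|width'; python3 -m creep '{"dr":[[0,0,0],[0,0,0],[0,0,0],[0,0,0],[0,0,0]],"travel":[[0,0,-0.03],[0,0,-0.1],[0,0,-0.2],[0,0,-0.28],[0,0,-0.28]],"claw":[210,210,210,210,210]}' |egrep 'pos|force|width'; python3 -c "
from h import *
st();plan((.402,-.365,.12),89)"
```

```text
tcp_pos: [0.5022, -0.0772, 0.0365]
force: [0.4, -0.6, 0.3]
grip_width: 0.0608
tcp_pos: [0.503, -0.0778, 0.0377]
force: [0.6, 1.6, 5.2]
grip_width: 0.0394
tcp_pos: [0.503, -0.0777, 0.0377]
force: [-0.2, 0.8, 6.1]
grip_width: 0.0396
tcp_pos: [0.5053, -0.0787, 0.1259]
force: [1.3, -1.0, -0.6]
grip_width: 0.0394
t 45.00 tcp [ 0.5053 -0.0787  0.1259] yaw x-axis 84.29 tilt z [ 0.0086 -0.0022 -1.    ] F [ 1.25 -0.96 -0.55] w 0.0394
PLAN dr [0.0056, 0.0011, -0.0524] travel [-0.9838, -0.2479, 0.0186] rows>=7.3
```

```bash
python3 -m creep '{"dr":[[0,0,-0.05],[0,0,-0.05],[0,0,-0.05],[0,0,-0.05],[0,0,-0.05]],"travel":[[-0.98,-0.25,0],[-0.98,-0.25,0],[-0.98,-0.25,0],[-0.98,-0.25,0],[-0.98,-0.25,0]],"claw":[210,210,210,210,210]}' >/dev/null; python3 -c "
from h import *
st();plan((.402,-.368,.12),89)"
```

```text
t 45.42 tcp [ 0.4287 -0.2745  0.1194] yaw x-axis 88.83 tilt z [-1.5e-03  7.0e-04 -1.0e+00] F [ 1.41 -0.39 -1.72] w 0.0392
PLAN dr [-0.0009, -0.0004, -0.0019] travel [-0.3135, -0.0826, -0.0022] rows>=2.3
```

```bash
python3 -m creep '{"dr":[[0,0,0],[0,0,0],[0,0,0],[0,0,0]],"travel":[[-0.28,-0.08,0],[-0.28,-0.08,0],[-0.28,-0.08,0],[-0.28,-0.08,0]],"claw":[210,210,210,210]}' >/dev/null;  python3 -m creep '{"dr":[[0,0,0],[0,0,0]],"travel":[[0,0,0],[0,0,0]],"claw":[210,210]}' >/dev/null;python3 -c "
from h import *
st();plan((.402,-.368,.031),89);im=imaging.get_image('wrist');cv2.imwrite('pics/w29.png',im[:,:,::-1])"
```

```text
t 45.92 tcp [ 0.4044 -0.3553  0.1195] yaw x-axis 88.83 tilt z [-0.0014  0.0019 -1.    ] F [ 0.57 -0.47 -0.62] w 0.0396
PLAN dr [-0.0009, -0.0012, -0.0019] travel [-0.0429, -0.0067, 0.2948] rows>=2.1
```

View pics/w29.png

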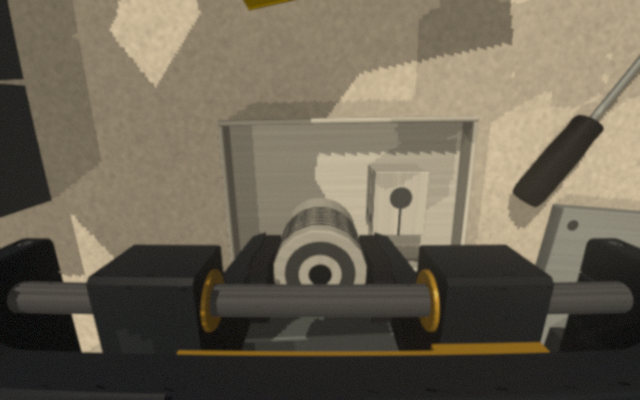

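```bash
python3 -m creep '{"dr":[[0,0,0],[0,0,0],[0,0,0],[0,0,0],[0,0,0]],"travel":[[-0.04,-0.006,0],[-0.04,-0.006,0.1],[-0.04,-0.006,0.19],[-0.04,-0.006,0.25],[-0.04,-0.006,0.28]],"claw":[210,210,210,210,210]}' |egrep 'pos|force|width'; python3 -m creep '{"dr":[[0,0,0],[0,0,0],[0,0,0]],"travel":[[0,0,0],[0,0,0],[0,0,0]],"claw":[210,210,210]}' |egrep 'pos|force|width'
```

```text
tcp_pos: [0.4016, -0.3671, 0.0337]
force: [0.7, 1.1, -2.1]
grip_width: 0.0396
tcp_pos: [0.4038, -0.3697, 0.0379]
force: [0.5, -1.1, -1.4]
grip_width: 0.0394
```

```bash
python3 -m creep '{"dr":[[0,0,0],[0,0,0],[0,0,0],[0,0,0]],"travel":[[0.004,0,0.015],[0.004,0,0.03],[0.004,0,0.036],[0.004,0,0.036]],"claw":[210,210,210,210]}' |egrep 'pos|force|width';  python3 -m creep '{"dr":[[0,0,0],[0,0,0],[0,0,0]],"travel":[[0,0,0.004],[0,0,0.006],[0,0,0.006]],"claw":[210,210,210]}' |egrep 'pos|force|width'
```

```text
tcp_pos: [0.4029, -0.3679, 0.0258]
force: [0.1, -0.2, -1.6]
grip_width: 0.0395
tcp_pos: [0.4029, -0.3679, 0.0257]
force: [-3.9, 4.4, 11.8]
grip_width: 0.0392
```

Contact; release, lift, look.

```bash
python3 -m creep '{"dr":[[0,0,0],[0,0,0],[0,0,0],[0,0,0],[0,0,0]],"travel":[[0,0,-0.006],[0,0,-0.006],[0,0,-0.006],[0,0,-0.006],[0,0,-0.006]],"claw":[210,110,110,110,110]}' |egrep 'pos|force|width'; python3 -m creep '{"dr":[[0,0,0],[0,0,0],[0,0,0],[0,0,0],[0,0,0]],"travel":[[0,0,-0.08],[0,0,-0.2],[0,0,-0.32],[0,0,-0.42],[0,0,-0.42]],"claw":[110,110,110,150,150]}' |egrep 'pos|force|width'; python3 -c "
from h import *
im=imaging.get_image('wrist');cv2.imwrite('pics/w30.png',im[:,:,::-1])
y=np.radians(-5.7);ey=np.array([-np.sin(y),np.cos(y)]);p=np.array([.562,-.0689])+ey*(.073+.0111);print(p)
st();plan((p[0],p[1],.13),84.3)"
```

```text
tcp_pos: [0.4027, -0.3677, 0.0255]
force: [-0.0, 0.7, 0.4]
grip_width: 0.0505
tcp_pos: [0.4062, -0.3712, 0.1591]
force: [0.9, -0.9, 0.2]
grip_width: 0.0391
[0.57035279 0.01478417]
t 48.10 tcp [ 0.4051 -0.3701  0.1561] yaw x-axis 88.79 tilt z [ 0.0061 -0.0061 -1.    ] F [-0.06 -0.22 -0.26] w 0.0365
PLAN dr [0.0041, 0.0037, 0.0499] travel [1.2947, 0.5232, 0.0824] rows>=10.1
```

View pics/w30.png

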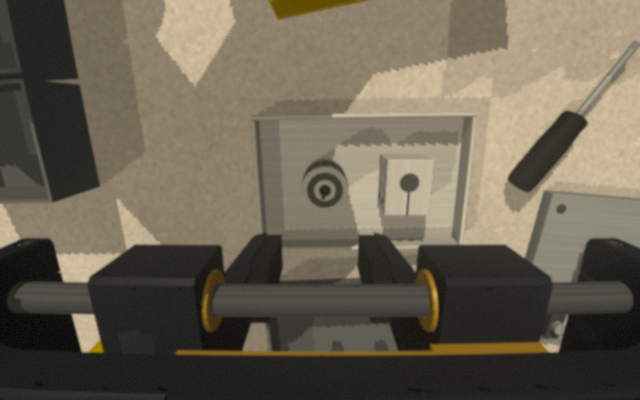

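Both parts stand upright in the tray (drum 325,186; block 408,186). Now shut the caliper.

```bash
python3 -m creep '{"dr":[[0,0,0.05],[0,0,0.05],[0,0,0.05],[0,0,0.05],[0,0,0.05]],"travel":[[0.65,0.26,0],[0.65,0.26,0],[0.65,0.26,0],[0.65,0.26,0],[0.65,0.26,0]],"claw":[150,150,150,150,150]}' >/dev/null; python3 -m creep '{"dr":[[0,0,0],[0,0,0],[0,0,0],[0,0,0],[0,0,0]],"travel":[[0.6,0.26,0],[0.6,0.26,0],[0.6,0.26,0],[0.6,0.26,0],[0.6,0.26,0]],"claw":[150,150,150,150,150]}' >/dev/null; python3 -c "
from h import *
st();plan((.5704,.0148,.1),84.3)"
```

```text
t 48.93 tcp [ 0.5797 -0.0014  0.1496] yaw x-axis 84.37 tilt z [-2.4e-03  9.0e-04 -1.0e+00] F [ 1.23 -1.02 -0.62] w 0.0362
PLAN dr [-0.0016, -0.0004, 0.0008] travel [0.0505, -0.0358, 0.1655] rows>=1.3
```

```bash
python3 -m creep '{"dr":[[0,0,0],[0,0,0],[0,0,0],[0,0,0]],"travel":[[0.04,-0.03,0],[0.04,-0.03,0.1],[0.04,-0.03,0.15],[0.04,-0.03,0.15]],"claw":[150,150,150,150]}' >/dev/null; python3 -c "
from h import *
st();plan((.5704,.0148,.05),84.3);im=imaging.get_image('wrist');cv2.imwrite('pics/w31.png',im[:,:,::-1])"
```

```text
t 49.27 tcp [0.567  0.0086 0.101 ] yaw x-axis 84.34 tilt z [-1.050e-02  1.000e-04 -9.999e-01] F [-0.47 -0.34 -0.58] w 0.0362
PLAN dr [-0.0067, 0.0006, 0.0005] travel [0.0217, 0.0112, 0.1698] rows>=1.2
```

View pics/w31.png

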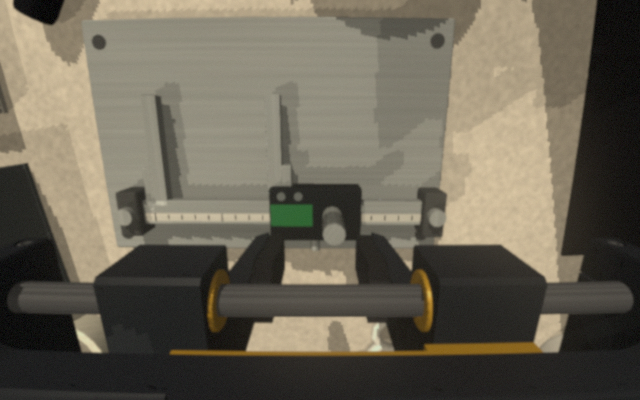

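```bash
python3 -m creep '{"dr":[[0,0,0],[0,0,0],[0,0,0],[0,0,0],[0,0,0]],"travel":[[0.02,0.0,0],[0.02,0.0,0.08],[0.02,0,0.155],[0.02,0.0,0.165],[0.0,0.0,0.165]],"claw":[150,150,150,150,150]}' |egrep 'pos|force|width'; python3 -m creep '{"dr":[[0,0,0],[0,0,0],[0,0,0],[0,0,0],[0,0,0]],"travel":[[-0.02,0,0],[-0.045,0,0],[-0.07,0,0],[-0.095,0,0],[-0.12,0,0]],"claw":[150,150,150,150,150]}'|egrep 'pos|force|width'; python3 -m creep '{"dr":[[0,0,0],[0,0,0],[0,0,0],[0,0,0],[0,0,0]],"travel":[[-0.025,0,0],[-0.05,0,0],[-0.07,0,0],[-0.09,0,0],[-0.1,0,0]],"claw":[150,150,150,150,150]}'|egrep 'pos|force|width'
```

```text
tcp_pos: [0.5711, 0.0086, 0.0567]
force: [0.0, -0.0, 0.0]
grip_width: 0.036
tcp_pos: [0.5692, -0.0286, 0.0585]
force: [-1.1, 1.5, 1.2]
grip_width: 0.0362
tcp_pos: [0.5655, -0.0585, 0.0573]
force: [1.0, 2.1, 0.9]
grip_width: 0.0362
```

```bash
python3 -m creep '{"dr":[[0,0,0],[0,0,0],[0,0,0],[0,0,0],[0,0,0]],"travel":[[-0.01,0,0],[-0.02,0,0],[-0.027,0,0],[-0.034,0,0],[-0.036,0,0]],"claw":[150,150,150,150,150]}' |egrep 'pos|force|width'; python3 -m creep '{"dr":[[0,0,0],[0,0,0],[0,0,0]],"travel":[[-0.003,0,0],[-0.005,0,0],[-0.005,0,0]],"claw":[150,150,150]}'|egrep 'pos|force|width'; python3 -c "
from h import *
s=st();im=imaging.get_image('wrist');crop(im,60,0,470,260,1.9,'pics/w32.png')"
```

```text
tcp_pos: [0.5642, -0.0684, 0.0571]
force: [1.2, 1.5, 0.4]
grip_width: 0.0364
tcp_pos: [0.5642, -0.0692, 0.0571]
force: [1.7, 3.3, 0.0]
grip_width: 0.0362
t 51.23 tcp [ 0.5642 -0.0692  0.0571] yaw x-axis 84.28 tilt z [-0.e+00  9.e-04 -1.e+00] F [1.69 3.28 0.02] w 0.0362
```

View pics/w32.png

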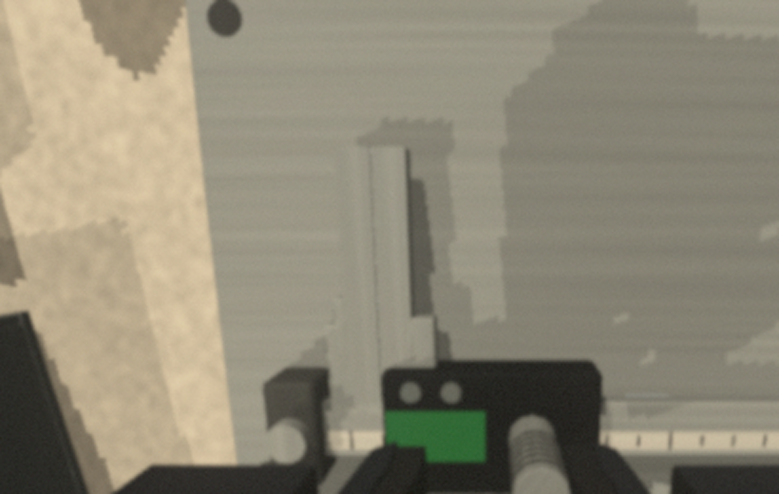

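Shut. One firmer nudge, then back off to mid-slack (11 mm), lift straight, and check everything.

```bash
python3 -m creep '{"dr":[[0,0,0],[0,0,0],[0,0,0]],"travel":[[-0.005,0,0],[-0.005,0,0],[-0.005,0,0]],"claw":[150,150,150]}'|egrep 'pos|force|width'; python3 -m creep '{"dr":[[0,0,0],[0,0,0],[0,0,0],[0,0,0],[0,0,0]],"travel":[[0.02,0,0],[0.043,0,0],[0.043,0,0],[0.043,0,-0.05],[0.043,0,-0.15]],"claw":[150,150,150,150,150]}'|egrep 'pos|force|width'; python3 -m creep '{"dr":[[0,0,0],[0,0,0],[0,0,0],[0,0,0],[0,0,0]],"travel":[[0,0,-0.14],[0,0,-0.28],[0,0,-0.35],[0,0,-0.35],[0,0,-0.35]],"claw":[150,150,150,150,150]}'|egrep 'pos|force|width';  python3 -m creep '{"dr":[[0,0,0],[0,0,0],[0,0,0],[0,0,0],[0,0,0]],"travel":[[0.6,-0.3,0],[0.6,-0.3,0],[0.6,-0.3,0],[0.6,-0.3,0],[0.6,-0.3,0]],"claw":[150,150,150,150,150]}'|egrep 'pos|force|width'; python3 -c "
from h import *
s=st();im=imaging.get_image('wrist');cv2.imwrite('pics/w33.png',im[:,:,::-1]);im=imaging.get_image('scene');crop(im,0,130,500,330,1.6,'pics/s33.png');im=imaging.get_image('top');crop(im,150,40,550,320,2,'pics/t33.png')"
```

```text
tcp_pos: [0.5642, -0.0693, 0.0571]
force: [3.3, 9.2, 0.1]
grip_width: 0.0365
tcp_pos: [0.5613, -0.058, 0.0983]
force: [0.3, -0.4, -0.7]
grip_width: 0.0362
tcp_pos: [0.5664, -0.0589, 0.2093]
force: [-0.2, 0.8, -0.2]
grip_width: 0.0368
tcp_pos: [0.4907, 0.131, 0.2044]
force: [0.1, -0.4, -0.0]
grip_width: 0.0361
t 52.78 tcp [0.4907 0.131  0.2044] yaw x-axis 84.28 tilt z [-0.0048 -0.001  -1.    ] F [ 0.11 -0.37 -0.04] w 0.0361
```

View pics/t33.png

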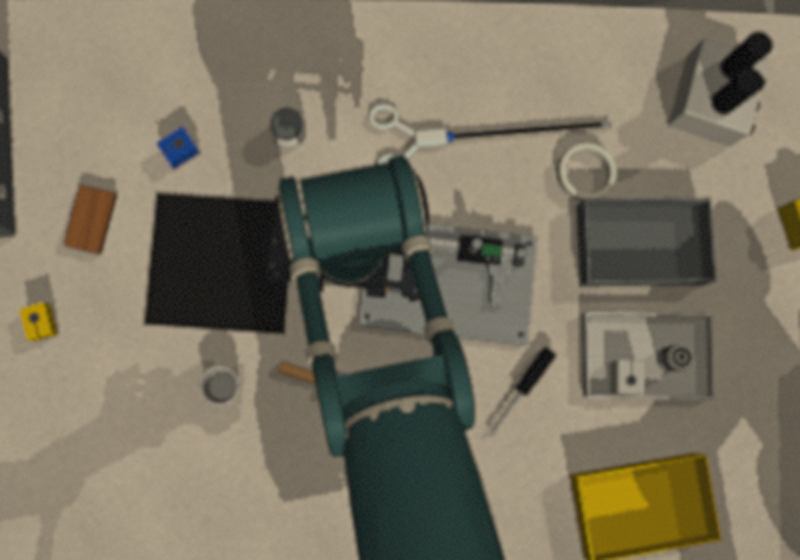

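View pics/w33.png

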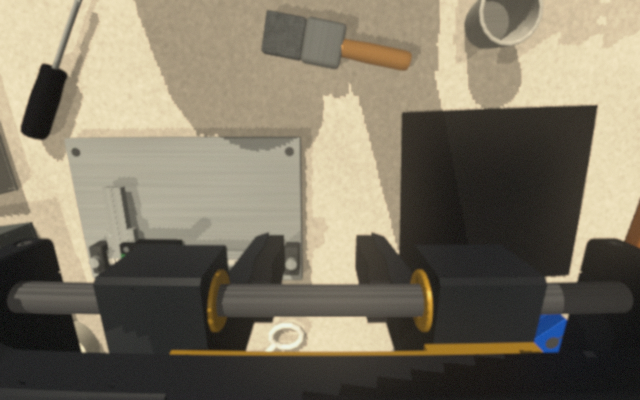

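View pics/s33.png

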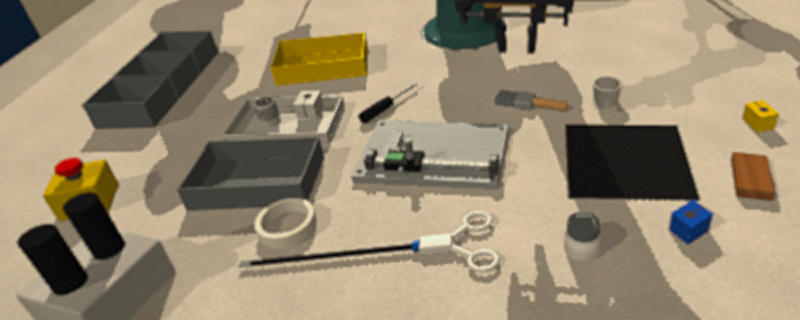

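```bash
python3 -c "
from h import *
print(order.finish_job())"
```

```text
the job is handed in; nothing more can be done
None
```

The job is done and handed in, at about 53 s of the 210 s allowed. There were two parts on the mat, the aluminium clamp block and one drum, the tall one going by its height in two camera views. Both measured to drawing size, so both went in the kit tray and the rework crate stayed empty.

| Part | Measure | Caliper reading | Gripper width (cross-check) | Drawing size |
|---|---|---|---|---|
| Clamp block | long way | 49.9 mm | 49.9 mm | 50 mm |
| Clamp block | short way, after a quarter turn | 39.8 to 40.0 mm | 39.7 mm | 40 mm |
| Drum | diameter | 39.5 to 39.8 mm | 39.2 to 39.9 mm | 40 mm |

I took each reading from how far the push knob had moved from the shut position. At each reading the knob had stopped moving under a push of about 8 to 12 N.

- **Parts and bench:** the last pictures show both parts upright in the tray, the mat empty, and the other things and look-alikes where they were.
- **Caliper:** it stopped at the same shut position as at the start, 0.4 mm within the measured reading, and the arm is clear of everything.
- **Forces:** the highest I read was about 12 N, when setting the drum down.
- **Disagreements:** the finder network called other things drums or blocks now and then, such as the bench cup and the blue and yellow look-alike blocks. I ruled these out by looking at the pictures. No check failed.

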